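Change the catch dish of the seed counter

ROBOT

A 6-joint arm with a two-finger parallel gripper is mounted at the origin on a cart in front of the work surface, level with it; the furniture and walls round the work are solid. World frame = base frame: x ahead of the robot, y to its left, z up, the work surface at z = 0. Lengths are in mm, angles in degrees, forces in N, time in s.
With the tool pointing down it reaches from about 425 to 1125 mm from the base axis. Payload 14.9 kg.
Tool frame: the origin (TCP) lies between the finger pads; the fingertips stand 11 mm ahead of it and the grasp point (between the pads) lies 8 mm behind it; x points along the fingers, z is the direction in which the jaws open and shut, and the axes are right-handed (so a half turn about x gives the same grasp; the last joint's range is limited). The gripper opens to 91 mm and grips with 3 to 60 N. Pads are 32 mm wide; open, the fingers measure 118 mm over their backs; the gripper's body (76 mm by 178 mm) begins 60 mm behind the grasp point.
Start: joints at [-69.23, 21.709, 99.362, -0, 58.929, -1.908], TCP at [269.879, -645.897, 224.932] pointing down, gripper open.
Joint ranges: [-158.91, 158.91], [-42.39, 125.64], [0.06, 152.35], [-60.88, 240.88], [17.5, 164.5], [-176.32, 176.32]. Speed limits (degrees/s): [108.29, 108.29, 136.94, 180, 180, 180].

INTERFACE

Orientations are given as a 3x3 rotation matrix whose columns are the frame's x, y, z axes.
In Python, from workcell import bot, eyes gives the robot as it stands.
- The arm moves only by the tool jog_arm, never from a script. Its argument "rows" is a list of rows, each an object with "rot": the turn, a rotation vector about the tool's x, y, z in rad, a list of three; "travel": the shift along the tool's x, y, z in mm, a list of three; "grip": the finger opening in mm, from 0 to 91.2. A call has exactly 8 rows; each row shifts and turns the pose as measured when the row begins, along the tool's axes as they then stand; what a row does not reach is not made up. A row lasts 1/10 s, in which the tool goes at most 50 mm and 8.59 degrees, less where a joint would pass 70% of its speed; a pose out of reach is approached as far as the arm can. A call is refused whole if a number of a shift passes 50 or a number of a turn 0.15, either way. A call with a gripper value outside its range is refused whole. The fingers move at their own pace and stop on an object; "newtons" is the grip in N (left out, the last holds). Time passes only in rows, so rows that do not move let the fingers close, or fill a call up. It gives the time, the measured TCP pose, the force and the opening at its end, in the units of the state.
- bot.sense(): the state, without advancing time (a new reading comes with each control period).
- eyes.grab_frame(name): name is "scene" or "top"; returns a dict with "pixels" (384x512x3 uint8, red, green, blue), "depth" (384x512 float32, mm along the optical axis (not along the pixel's ray), 0 where there is no reading), "K" (3x3 intrinsics, pixels), "dist_coeffs" ([k1, k2, p1, p2, k3] as OpenCV has them; the pictures are not rectified), "extrinsics" (4x4, takes a point from camera to world coordinates). Camera axes: x right, y down, z forward; pixel columns grow to the right and rows downward; lengths in mm; the calibration is good to about 2 mm. A picture is of the moment at which its call begins.
- bot.finish_job(): hands the job in, once; it reports no verdict.
The state is a dict: "time_s": time; "joint_pos": joint angles; "joint_vel": joint speeds; "tau": joint torques, N m; "tool_pos": TCP position; "tcp_rot": TCP orientation; "contact_force": force on the tool from outside, world axes, zero at the start; "moment": the same for the moment, N m; "opening": finger opening in mm.
Only numpy, scipy, OpenCV 4.12 (cv2) and the standard library are available. Lean on these libraries where they do the work, as an engineer would, in place of code of your own. Each camera call takes 0.05 s, during which the arm holds its last target.

TASK

A count has finished: lift the glass dish of counted seed out of the open catch drawer of the seed counter's receiver, keep it level, and set it down in the middle of the pan of the small balance for weighing. Then stand the empty glass dish flat in the drawer and push the drawer fully home, ready for the next count. Set both dishes down and slide the drawer gently, without dropping or slamming, and leave the other things on the desk where they are.

Things in the scene. Friction and masses are not known exactly. Their poses are not given: they have to be found in the camera images.
- seed_dish: Round clear glass petri dish with dark counted seed in it, 60 mm in diameter, 13 mm high, 22 g; it starts in the open catch drawer. Origin: centre of its underside, z up. Grip it across its diameter (it cannot be pinched by the wall alone).
- empty_dish: The same glass petri dish without seed, 60 mm in diameter, 13 mm high, standing on the desk. Origin: centre of its underside, z up.
- balance: Compact white laboratory balance, fixed, 150 mm (its x, depth) by 120 mm (its y, width); display and keys on its front (-x) edge, highest part there 37 mm; round steel pan behind them. Origin: centre of its underside.
- balance_pan (a point): Centre of the top of the balance's round steel pan: flat, 100 mm in diameter, no rim, 42.5 mm above the desk. Axes as the balance.
- counter_receiver: Receiver of the seed counter, fixed: grey housing with the catch drawer, against the right (-y) side of the counter (which is up to 136 mm high). 242 mm deep (its x, from -114 at the front to +128), 141 mm wide (its y); top slopes from 46 mm at the front to 88 mm at the back. The drawer slides out of its front towards -x. Origin: centre of its underside.
- counter_receiver_catch (a joint): Catch drawer slide: 0 = fully home, grows as it is pulled out towards the receiver's -x, 0.09 m = fully out (it starts nearly so). Runs freely (below 1 N).
- catch_floor (a point): Centre of the drawer's inner floor, moves with the drawer; axes as the receiver (-x = out). Floor 13 mm above the desk; inside 126 (x) by 127 mm (y); walls 2 mm, tops at 32 mm; front plate 134 mm wide, 3 mm thick, from 11 to 37 mm above the desk, outer face 66 mm in -x from here. Fully out, only the front 87 mm is uncovered; the rest is under the housing, whose front lip is 38 mm above the desk.
- catch_handle (a point): Middle of the front edge of the drawer's small bow handle: level, 44 mm wide (y), 4 mm thick (24 to 28 mm above the desk), standing 14 mm out from the front plate; moves with the drawer. Push here, or on the front plate, towards the receiver's +x to close.
- jar: Bystander: round glass sample jar with white cap, 48 mm in diameter, 67 mm high. Origin: centre of its underside.
- weight_a: Bystander: brass calibration weight with a knob, 19 mm in diameter, 30 mm high. Origin: centre of its underside.
- weight_b: Bystander: smaller brass calibration weight, 15 mm in diameter, 24 mm high. Origin: centre of its underside.
- pen: Bystander: marker pen lying on the desk, 135 mm long (its y), 17 mm thick. Origin: centre of its underside.
- loupe_b: Bystander: folding loupe lying on the desk, 92 mm (its y) by 41 mm, 14 mm high. Origin: centre of its underside.
Not all that is in view belongs to the job. What is shaped like the seed_dish but turquoise is not meant.

How it is judged:
By the outcome, as a careful person would: the job done as asked, in the order asked, and still so for the second after the job is handed in, with the robot touching nothing.
It also fails if it takes over 62 s, if anything falls off the work surface, if the arm or the gripper's body presses on something with over 40 N, if the wrist force passes 120 N, or if a joint passes its speed limit or range.

## Working session

There is one attempt and no reset: what is moved stays moved. The work goes in short steps, Python scripts to look and compute and a tool call to move; the robot and the scene stay as the last step left them, time stands still between calls to the robot, and variables do not carry over. Pictures are saved under pics/ and viewed, and the job is handed in when it is done.

Besides the shell and the picture viewer there is one more tool, called after "Request:" by a JSON object that holds its "api" and its "payload", one argument or row to a line. jog_arm: Moves the arm, as the interface text tells. Its arguments: {"type":"object","properties":{"rows":{"type":"array"},"newtons":{"type":"number"}},"required":["rows"]}

```bash
mkdir -p pics; ls; python3 - <<'E'
from workcell import bot, eyes
import cv2,numpy as np
s=bot.sense()
for k,v in s.items(): print(k,np.round(v,3).tolist())
for n in("scene","top"):
    f=eyes.grab_frame(n)
    cv2.imwrite(f"pics/{n}0.png",cv2.resize(f["pixels"][:,:,::-1],(800,600)))
    np.savez(f"{n}0.npz",**f)
    print(n,f["K"].tolist(),f["dist_coeffs"],np.round(f["extrinsics"],3).tolist())
E
```

```text
pics
time_s 0.0
joint_pos [-69.23, 21.74, 99.394, 0.002, 58.927, -1.908]
joint_vel [-0.032, -0.046, 0.046, -0.036, -0.04, 0.019]
tau [-0.002, -76.373, -43.437, 0.065, 0.042, -0.0]
tool_pos [269.765, -645.538, 224.287]
tcp_rot [[-0.0, 0.923, 0.386], [0.001, 0.386, -0.923], [-1.0, 0.0, -0.001]]
contact_force [-0.398, 0.926, -0.537]
moment [-0.049, 0.033, 0.042]
opening 91.279
scene [[419.66269734945035, 0.0, 258.35136216110317], [0.0, 419.66269734945035, 194.97328168908095], [0.0, 0.0, 1.0]] [0.01609751 0.         0.         0.         0.        ] [[-0.86, -0.348, 0.373, 57.895], [-0.51, 0.593, -0.624, 796.536], [-0.004, -0.726, -0.687, 974.683], [0.0, 0.0, 0.0, 1.0]]
top [[347.34932078946326, 0.0, 252.25359418270415], [0.0, 347.34932078946326, 189.8784925030844], [0.0, 0.0, 1.0]] [-0.03129679  0.          0.          0.          0.        ] [[0.022, -0.996, 0.082, 472.43], [-1.0, -0.02, 0.021, -55.906], [-0.02, -0.082, -0.996, 1101.917], [0.0, 0.0, 0.0, 1.0]]
```

View pics/scene0.png

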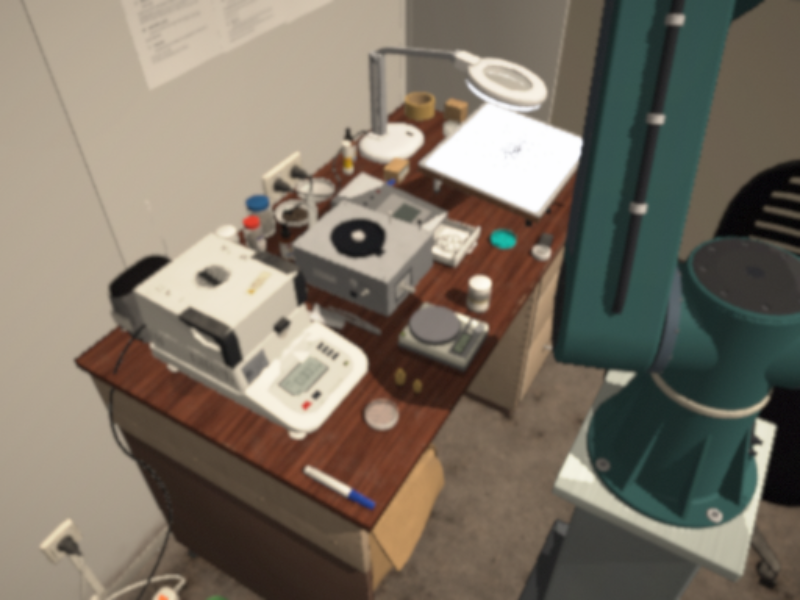

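View pics/top0.png

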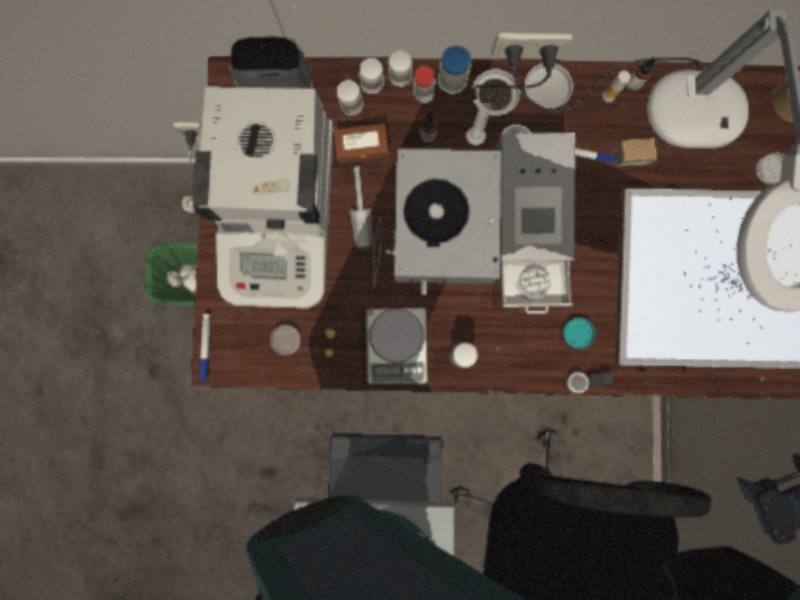

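Top view (800×600 scale): seed dish at about (534,281) in the open drawer, with the drawer front at row ~305. The empty dish is at (285,339), the balance pan at (397,335), the jar at (464,355), and the turquoise distractor at (579,333). Next I zoom in.

```bash
cat > h.py <<'E'
import numpy as np,cv2
def load(n): return dict(np.load(n))
def ray(f,uv):
    p=cv2.undistortPoints(np.array(uv,float).reshape(-1,1,2),f["K"],f["dist_coeffs"]).reshape(-1,2)
    d=np.c_[p,np.ones(len(p))]@f["extrinsics"][:3,:3].T
    return f["extrinsics"][:3,3],d
def onz(f,uv,z):
    o,d=ray(f,uv); return o+d*((z-o[2])/d[:,2])[:,None]
def dep(f,uv):
    o,d=ray(f,uv); z=np.array([f["depth"][int(round(v)),int(round(u))] for u,v in uv]); return o+d*z[:,None]
def tri(f,u,g,v):
    o1,d1=ray(f,[u]);o2,d2=ray(g,[v]);A=np.c_[d1[0],-d2[0]]
    t=np.linalg.lstsq(A,o2-o1,rcond=None)[0];a=o1+t[0]*d1[0];b=o2+t[1]*d2[0]
    return (a+b)/2,np.linalg.norm(a-b)
def proj(f,P):
    T=np.linalg.inv(f["extrinsics"]);r=cv2.Rodrigues(T[:3,:3])[0]
    return cv2.projectPoints(np.array(P,float).reshape(-1,3),r,T[:3,3],f["K"],f["dist_coeffs"])[0].reshape(-1,2)
E
python3 - <<'E'
from h import *
t=load("top0.npz");s=load("scene0.npz")
def crop(f,x0,y0,w,h,k): return cv2.resize(f["pixels"][y0:y0+h,x0:x0+w,::-1],None,fx=k,fy=k,interpolation=cv2.INTER_CUBIC)
cv2.imwrite("pics/t_a.png",crop(t,310,150,80,80,7))
cv2.imwrite("pics/t_b.png",crop(t,160,185,150,75,5))
cv2.imwrite("pics/s_a.png",crop(s,200,130,160,110,5))
cv2.imwrite("pics/s_b.png",crop(s,190,190,130,100,6))
# rough positions & depth heights
k=.64
for n,uv in dict(seed=(534,281),empty=(285,339),pan=(397,335),jar=(464,355),rectop=(540,190),front=(537,305),wa=(330,333),wb=(329,352),turq=(579,333)).items():
    uv=(uv[0]*k,uv[1]*k);print(n,np.round(uv,1),dep(t,[uv]).round(1),onz(t,[uv],0).round(1))
E
```

```text
seed [341.8 179.8] [[ 598.9 -312.6   16. ]] [[ 600.7 -316.4    0. ]]
empty [182.4 217. ] [[472.1 187.4   2.7]] [[472.1 188.    0. ]]
pan [254.1 214.4] [[484.7 -40.4  43.9]] [[485.2 -39.8   0. ]]
jar [297.  227.2] [[ 449.4 -168.1   70.1]] [[ 447.8 -175.7    0. ]]
rectop [345.6 121.6] [[ 770.8 -312.3   67.6]] [[ 790.3 -329.     0. ]]
front [343.7 195.2] [[ 549.9 -315.8   27.7]] [[ 551.9 -322.5    0. ]]
wa [211.2 213.1] [[486.   92.8  26.2]] [[486.3  96.5   0. ]]
wb [210.6 225.3] [[448.2  94.6  19.4]] [[447.8  97.3   0. ]]
turq [370.6 213.1] [[ 4.969e+02 -4.075e+02 -2.000e-01]] [[ 496.9 -407.4    0. ]]
```

View pics/t_a.png

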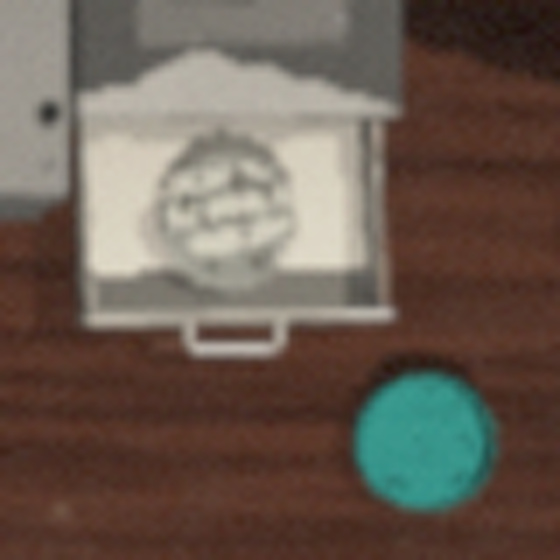

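View pics/t_b.png

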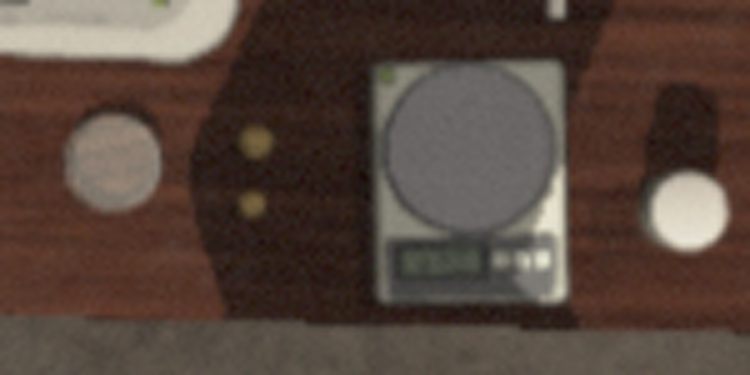

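View pics/s_a.png

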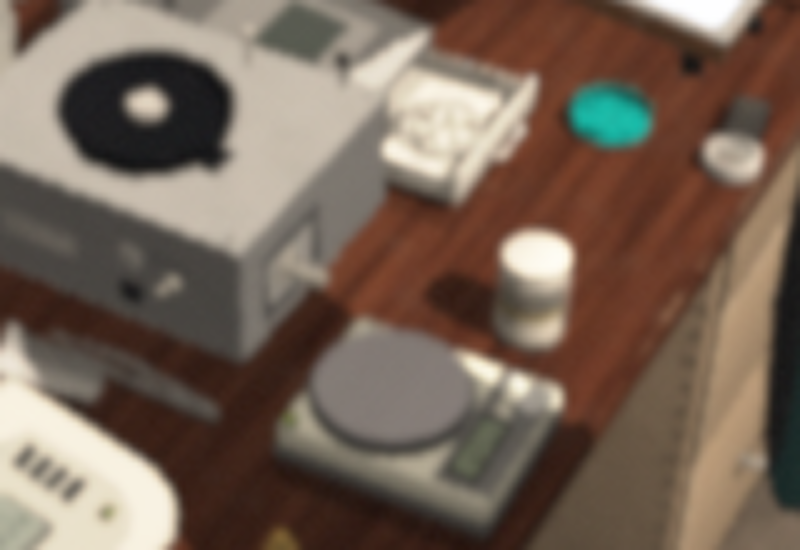

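View pics/s_b.png

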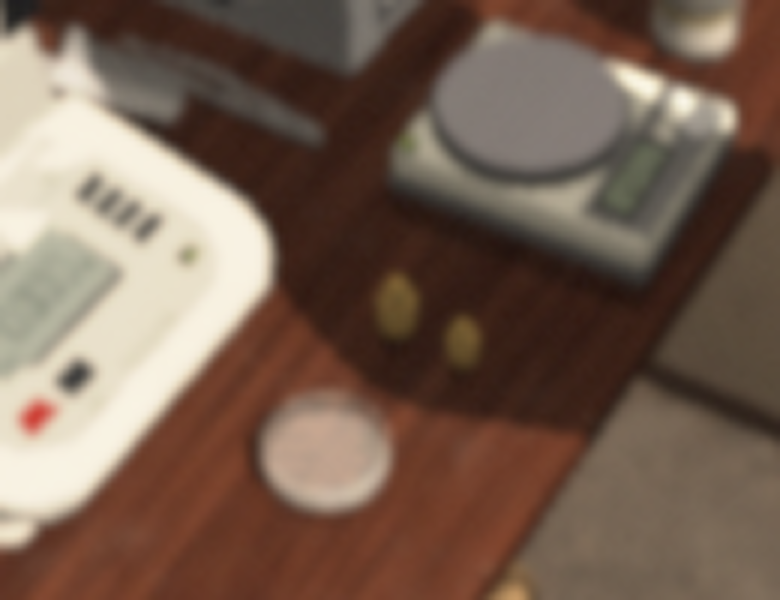

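```bash
python3 - <<'E'
from h import *
t=load("top0.npz");s=load("scene0.npz")
# full world map from depth
H,W=t["depth"].shape
uu,vv=np.meshgrid(np.arange(W),np.arange(H)); 
o,d=ray(t,np.c_[uu.ravel(),vv.ravel()]);P=(o+d*t["depth"].reshape(-1,1)).reshape(H,W,3)
print("rows 150..210 cols 290..370 z map step4"); 
for r in range(140,206,3): print(r,"x%.0f"%P[r,320,0],P[r,290:372:4,2].round(0).astype(int).tolist())
print([int(v) for v in P[170,290:372:4,1]])
# counter face : points with z>60 near front
m=(P[...,2]>60)&(P[...,0]<760)&(P[...,0]>500)&(P[...,1]<60)&(P[...,1]>-300)
q=P[m];print("counter front x min",np.percentile(q[:,0],[0,1,2,5]),"y",np.percentile(q[:,1],[0,1,5,99]),q[:,2].max())
# circles
def fit(f,c,r0,r1,name):
    g=cv2.GaussianBlur(cv2.cvtColor(f["pixels"],cv2.COLOR_RGB2GRAY).astype(float),(0,0),.7)
    pts=[]
    for a in np.linspace(0,2*np.pi,72,endpoint=False):
        rr=np.arange(r0,r1,.1);x=c[0]+rr*np.cos(a);y=c[1]+rr*np.sin(a)
        p=cv2.remap(g,x.astype(np.float32)[None],y.astype(np.float32)[None],cv2.INTER_LINEAR)[0] if 0 else cv2.remap(g.astype(np.float32),x.astype(np.float32)[None],y.astype(np.float32)[None],cv2.INTER_LINEAR)[0]
        gr=abs(np.gradient(p));i=gr.argmax();pts.append((x[i],y[i]))
    pts=np.array(pts,np.float32)
    for _ in range(4):
        e=cv2.fitEllipse(pts);dd=np.linalg.norm(pts-np.array(e[0]),axis=1);k=abs(dd-np.median(dd))<.8;
        if k.sum()<20: break
        pts=pts[k]
    print(name,np.round(e[0],2),np.round(e[1],2),len(pts));return np.array(e[0])
e=fit(t,(182.5,217.6),7,12,"empty");print(onz(t,[e],6))
p=fit(t,(254,214.7),14,20,"pan");print(onz(t,[p],42.5))
sd=fit(t,(342.5,180),7,12,"seed");print(onz(t,[sd],20))
fit(t,(370.8,213),7,13,"turq")
E
```

```text
rows 150..210 cols 290..370 z map step4
140 x717 [120, 122, 128, 101, 104, 106, 135, 101, 63, 63, 64, 63, 59, 61, 60, 64, 62, 63, 61, 63, 0]
143 x708 [117, 118, 129, 109, 106, 107, 107, 106, 62, 59, 62, 61, 60, 60, 58, 62, 58, 61, 56, 60, -4]
146 x699 [122, 129, 107, 104, 106, 108, 1102, 104, 57, 56, 56, 59, 63, 56, 56, 59, 64, 63, 56, 57, 1]
149 x691 [123, 131, 108, 109, 102, 106, 103, 103, 56, 56, 55, 58, 55, 57, 55, 57, 59, 58, 56, 56, 0]
152 x682 [103, 107, 104, 106, 107, 106, 105, 108, 57, 54, 55, 56, 58, 53, 52, 55, 58, 55, 57, 53, 1]
155 x672 [108, 107, 104, 107, 108, 106, 103, 108, 55, 54, 52, 53, 54, 51, 54, 56, 55, 57, 55, 55, 5]
158 x663 [100, 105, 106, 108, 106, 104, 108, 106, 52, 49, 47, 48, 52, 55, 50, 51, 53, 53, 54, 55, 1]
161 x654 [108, 102, 104, 106, 105, 108, 105, 105, 49, 53, 49, 49, 46, 49, 49, 52, 48, 50, 50, 49, -2]
164 x645 [107, 104, 106, 103, 105, 106, 102, 135, 51, 54, 52, 50, 48, 46, 49, 48, 49, 47, 48, 50, 0]
167 x637 [107, 105, 105, 105, 107, 105, 105, 104, 31, 14, 11, 14, 14, 13, 9, 14, 14, 16, 24, -1, -2]
170 x631 [102, 107, 106, 106, 103, 110, 105, 10
[... 893 characters left out ...]
-3, 2, -4, 3, -1, -2, 3, 6, 1, 0, 2, 1, 2, 2, 0, 4, 2]
203 x526 [-2, -2, -3, 1, -4, 1, 1, -2, 2, 3, -1, 2, -1, 2, -2, -1, 1, 0, 1, 1, 15]
[-142, -153, -165, -176, -188, -199, -211, -222, -248, -263, -277, -289, -302, -314, -326, -338, -351, -363, -373, -392, -407]
counter front x min [585.54458453 595.23767854 595.44398336 598.81227565] y [-299.83024014 -293.16026828 -265.85108408  -35.65202866] 137.2794377933359
empty [182.19 217.14] [19.26 19.42] 72
[[471.47174394 187.32722383   6.        ]]
pan [253.95 214.26] [36.04 36.89] 27
[[485.11762517 -39.97648135  42.5       ]]
seed [341.86 179.99] [21.28 21.83] 38
[[ 597.92644131 -311.97332663   20.        ]]
turq [369.51 212.79] [17.98 19.11] 65
```

```bash
python3 - <<'E'
from h import *
t=load("top0.npz");s=load("scene0.npz")
for n,a,b in [("empty",(182.3,217.3),(244.2,265.3)),("pan",(254,214.4),(278.3,207.7)),("seed",(342,180),(288.5,154.5)),
  ("plateL_top",(322,196),(291,170)),("plateR_top",(366,195),(307,145)),("handle mid",(343.5,199.5),(303,158.5))]:
    P,g=tri(t,a,s,b);print(n,P.round(1),"gap",round(g,1))
# reprojection overlay, with hypothesised circles/rects
def circ(c,r,z): a=np.linspace(0,2*np.pi,60);return np.c_[c[0]+r*np.cos(a),c[1]+r*np.sin(a),0*a+z]
items=[(circ((471.5,187.3),30,0),(0,255,0)),(circ((471.5,187.3),30,13),(0,255,255)),(circ((485.1,-40),50,42.5),(0,0,255)),(circ((598,-312),30,13),(0,255,0)),(circ((598,-312),30,26),(0,255,255))]
for n,f,(x0,y0,w,h) in [("t",t,(160,150,240,90)),("s",s,(200,130,160,155))]:
    k=3.3 if n=="t" else 3.8
    im=cv2.resize(f["pixels"][y0:y0+h,x0:x0+w,::-1],None,fx=k,fy=k,interpolation=cv2.INTER_CUBIC)
    for P,c in items:
        q=((proj(f,P)-[x0,y0]+.5)*k*8).astype(np.int32);cv2.polylines(im,[q],True,c,1,cv2.LINE_AA,3)
    cv2.imwrite(f"pics/ov_{n}.png",im)
E
```

```text
empty [470.7 187.5   3. ] gap 0.7
pan [484.7 -40.1  32.2] gap 0.3
seed [ 595.2 -314.6   16.9] gap 6.9
plateL_top [ 547.7 -252.4    7.2] gap 0.6
plateR_top [ 551.  -383.5   32.4] gap 1.1
handle mid [ 535.5 -317.9   19.6] gap 3.4
```

View pics/ov_t.png

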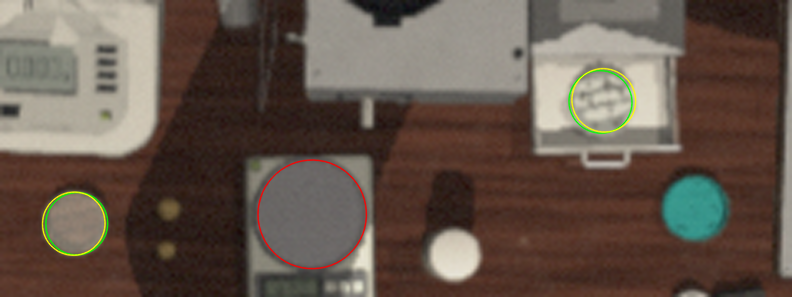

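View pics/ov_s.png

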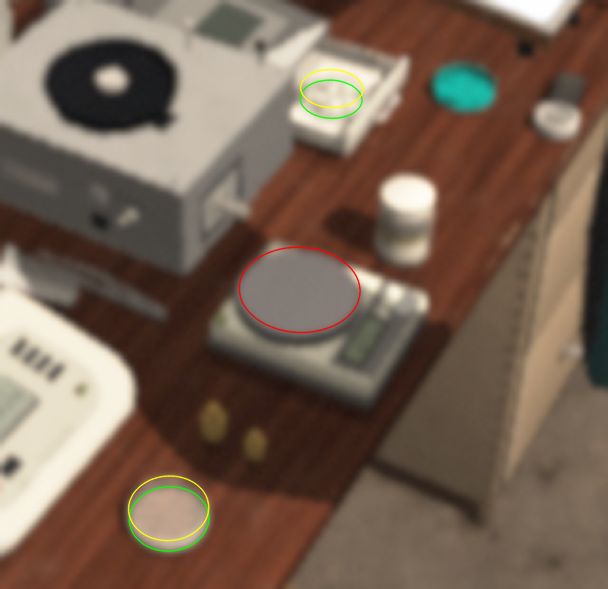

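```bash
python3 - <<'E'
from h import *
t=load("top0.npz");s=load("scene0.npz")
print("plate",onz(t,[(321.9,195.5),(366.6,194.8)],37).round(1).tolist(),"handle",onz(t,[(343.7,200.3),(336.6,198),(351.3,198)],26).round(1).tolist())
print("lip", onz(t,[(345,166)],42).round(1).tolist(),"wall tops L/R",onz(t,[(321.5,185),(364.5,185)],32).round(1).tolist())
def circ(c,r,z): a=np.linspace(0,2*np.pi,60);return np.c_[c[0]+r*np.cos(a),c[1]+r*np.sin(a),0*a+z]
for n,f,(x0,y0,w,h),k in [("t",t,(316,155,56,52),11),("s",s,(270,135,50,45),12)]:
    im=cv2.resize(f["pixels"][y0:y0+h,x0:x0+w,::-1],None,fx=k,fy=k,interpolation=cv2.INTER_CUBIC)
    im0=im.copy()
    for P,c in [(circ((598,-312),30,13),(0,255,0)),(circ((598,-312),30,26),(0,255,255))]:
        q=((proj(f,P)-[x0,y0]+.5)*k*8).astype(np.int32);cv2.polylines(im,[q],True,c,1,cv2.LINE_AA,3)
    cv2.imwrite(f"pics/ovz_{n}.png",im)
E
```

```text
plate [[546.9, -246.9, 37.0], [551.8, -383.7, 37.0]] handle [[534.2, -316.3, 26.0], [540.9, -294.3, 26.0], [541.8, -339.8, 26.0]]
lip [[638.8, -316.4, 42.0]] wall tops L/R [[579.7, -246.4, 32.0], [582.4, -379.0, 32.0]]
```

View pics/ovz_t.png

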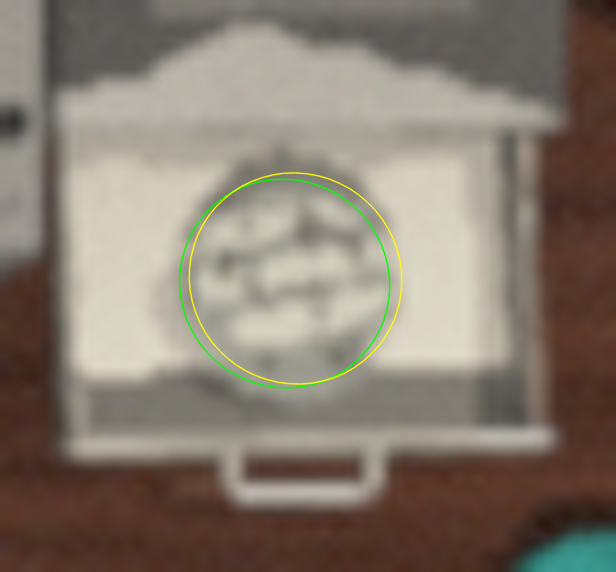

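View pics/ovz_s.png

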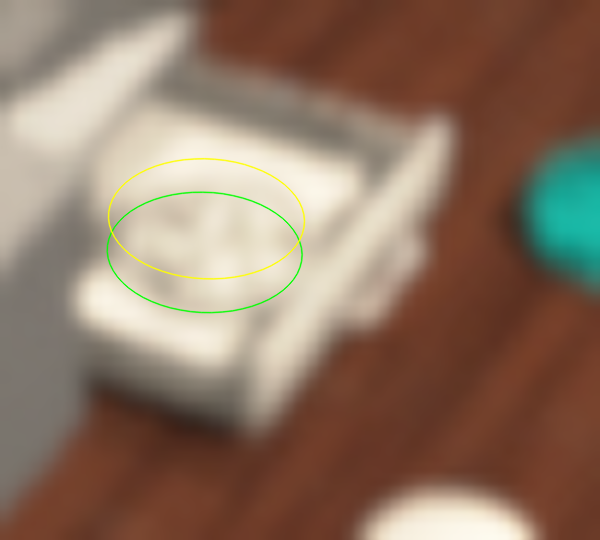

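Overlay check: the dish circle fits in both views. The plate's shadow hides its upper edge, and the lower edge at (290,398) of the crop puts the centre near x≈595, y≈−313. The counter (105 mm high, front x≈595) is too close for a vertical gripper, so I will tilt the tool 35° back with the jaws along y.

```bash
cat > plan.py <<'E'
import sys,json,numpy as np
from scipy.spatial.transform import Rotation as Ro
from workcell import bot
def Rt(th,yaw=0):
    s,c=np.sin(np.radians(th)),np.cos(np.radians(th))
    M=np.c_[[s,0,-c],[c,0,s],[0,-1,0]]
    return Ro.from_euler('z',yaw,degrees=True).as_matrix()@M
def state():
    s=bot.sense();print("t",round(s["time_s"],2),"pos",np.round(s["tool_pos"],1).tolist(),"F",np.round(s["contact_force"],1).tolist(),"open",round(float(s["opening"]),1),"j",np.round(s["joint_pos"],0).tolist())
    return s
def plan(p1,R1,n,ease=False):
    s=state();p=np.array(s["tool_pos"]);R=np.array(s["tcp_rot"])
    rv=Ro.from_matrix(R.T@R1).as_rotvec();print("rot err deg",np.degrees(rv).round(2).tolist())
    w=np.ones(n)
    if ease: w=np.sin(np.pi*(np.arange(n)+.7)/(n+.4))
    w=w/w.sum()
    d=np.array(p1)-p
    for i in range(n):
        tr=R.T@d*w[i];r=rv*w[i];R=R@Ro.from_rotvec(r).as_matrix()
        print(np.round(r,3).tolist(),np.round(tr,1).tolist(),round(float(np.linalg.norm(tr)),0))
if __name__=="__main__":
    x,y,z,th,yaw,n=map(float,sys.argv[1:7]);plan([x,y,z],Rt(th,yaw),int(n),len(sys.argv)>7)
E
python3 plan.py 595 -313 150 35 0 16 e
```

```text
t 0.1 pos [269.8, -645.6, 224.3] F [-0.5, 0.6, -0.4] open 91.3 j [-69.0, 22.0, 99.0, 0.0, 59.0, -2.0]
rot err deg [21.95, -6.98, 34.54]
[0.005, -0.002, 0.008] [1.0, 5.5, -2.3] 6.0
[0.012, -0.004, 0.018] [2.4, 13.1, -5.6] 14.0
[0.018, -0.006, 0.029] [4.0, 20.0, -8.9] 22.0
[0.024, -0.008, 0.038] [6.0, 26.0, -12.3] 29.0
[0.029, -0.009, 0.045] [8.2, 30.6, -15.6] 35.0
[0.033, -0.01, 0.051] [10.7, 33.7, -18.7] 40.0
[0.035, -0.011, 0.055] [13.2, 35.1, -21.5] 43.0
[0.036, -0.012, 0.057] [15.4, 34.8, -23.7] 45.0
[0.036, -0.012, 0.057] [17.0, 33.0, -25.2] 45.0
[0.035, -0.011, 0.055] [17.9, 29.9, -25.6] 43.0
[0.033, -0.01, 0.051] [17.8, 25.9, -24.8] 40.0
[0.029, -0.009, 0.045] [16.6, 21.3, -22.8] 35.0
[0.024, -0.008, 0.038] [14.4, 16.5, -19.5] 29.0
[0.018, -0.006, 0.029] [11.3, 11.8, -15.2] 22.0
[0.012, -0.004, 0.018] [7.4, 7.2, -10.0] 14.0
[0.005, -0.002, 0.008] [3.2, 2.9, -4.2] 6.0
```

Request:
{"api": "jog_arm", "payload": {
  "rows": [
    {"rot":[0.005,-0.002,0.008],"travel":[1,6,-2],"grip":76},
    {"rot":[0.012,-0.004,0.018],"travel":[2,13,-6],"grip":76},
    {"rot":[0.018,-0.006,0.03],"travel":[4,20,-9],"grip":76},
    {"rot":[0.024,-0.008,0.04],"travel":[6,26,-12],"grip":76},
    {"rot":[0.03,-0.009,0.045],"travel":[8,31,-16],"grip":76},
    {"rot":[0.033,-0.01,0.05],"travel":[11,34,-19],"grip":76},
    {"rot":[0.035,-0.011,0.055],"travel":[13,35,-22],"grip":76},
    {"rot":[0.036,-0.012,0.057],"travel":[15,35,-24],"grip":76}
  ],
  "newtons": 6
}}

```text
time_s: 0.9
tool_pos: [440.9, -470.8, 188.0]
tcp_rot: [[0.318, 0.931, 0.178], [0.03, 0.178, -0.984], [-0.948, 0.318, 0.029]]
contact_force: [0.7, -0.2, -0.3]
opening: 75.9
```

```bash
python3 plan.py 595 -313 150 35 0 8
```

```text
t 0.9 pos [440.9, -470.8, 188.0] F [0.7, -0.2, -0.3] open 75.9 j [-55.0, 16.0, 113.0, 24.0, 44.0, 8.0]
rot err deg [9.94, -3.18, 16.27]
[0.022, -0.007, 0.035] [11.2, 19.9, -16.1] 28.0
[0.022, -0.007, 0.035] [11.8, 19.2, -16.6] 28.0
[0.022, -0.007, 0.035] [12.3, 18.4, -17.1] 28.0
[0.022, -0.007, 0.035] [12.9, 17.6, -17.6] 28.0
[0.022, -0.007, 0.035] [13.3, 16.7, -18.0] 28.0
[0.022, -0.007, 0.035] [13.8, 15.8, -18.5] 28.0
[0.022, -0.007, 0.035] [14.2, 14.9, -18.9] 28.0
[0.022, -0.007, 0.035] [14.6, 14.0, -19.3] 28.0
```

Request:
{"api": "jog_arm", "payload": {
  "rows": [
    {"rot":[0.022,-0.007,0.035],"travel":[11,20,-16],"grip":76},
    {"rot":[0.022,-0.007,0.035],"travel":[12,19,-16.5],"grip":76},
    {"rot":[0.022,-0.007,0.035],"travel":[12,18.5,-17],"grip":76},
    {"rot":[0.022,-0.007,0.035],"travel":[13,17.5,-17.5],"grip":76},
    {"rot":[0.022,-0.007,0.035],"travel":[13.5,16.5,-18],"grip":76},
    {"rot":[0.022,-0.007,0.035],"travel":[14,16,-18.5],"grip":76},
    {"rot":[0.022,-0.007,0.035],"travel":[14,15,-19],"grip":76},
    {"rot":[0.022,-0.007,0.035],"travel":[14.5,14,-19.5],"grip":76}
  ]
}}

```text
time_s: 1.7
tool_pos: [602.3, -298.3, 149.4]
tcp_rot: [[0.581, 0.814, -0.017], [-0.001, -0.02, -1.0], [-0.814, 0.581, -0.011]]
contact_force: [0.1, -0.7, -0.6]
opening: 76.2
```

```bash
python3 plan.py 595 -313 70 35 0 8
python3 - <<'E'
from workcell import eyes
import cv2,numpy as np
f=eyes.grab_frame("scene");np.savez("scene1.npz",**f)
cv2.imwrite("pics/scene1.png",cv2.resize(f["pixels"][40:290,150:480,::-1],None,fx=2.4,fy=2.4))
E
```

```text
t 1.7 pos [602.3, -298.3, 149.4] F [0.1, -0.7, -0.6] open 76.2 j [-36.0, 18.0, 120.0, 62.0, 23.0, 1.0]
rot err deg [-1.17, 0.07, -0.52]
[-0.003, 0.0, -0.001] [7.6, -6.5, 2.0] 10.0
[-0.003, 0.0, -0.001] [7.6, -6.5, 1.9] 10.0
[-0.003, 0.0, -0.001] [7.6, -6.5, 1.9] 10.0
[-0.003, 0.0, -0.001] [7.6, -6.5, 1.9] 10.0
[-0.003, 0.0, -0.001] [7.6, -6.5, 1.9] 10.0
[-0.003, 0.0, -0.001] [7.6, -6.5, 1.9] 10.0
[-0.003, 0.0, -0.001] [7.6, -6.5, 1.9] 10.0
[-0.003, 0.0, -0.001] [7.6, -6.4, 1.9] 10.0
```

View pics/scene1.png

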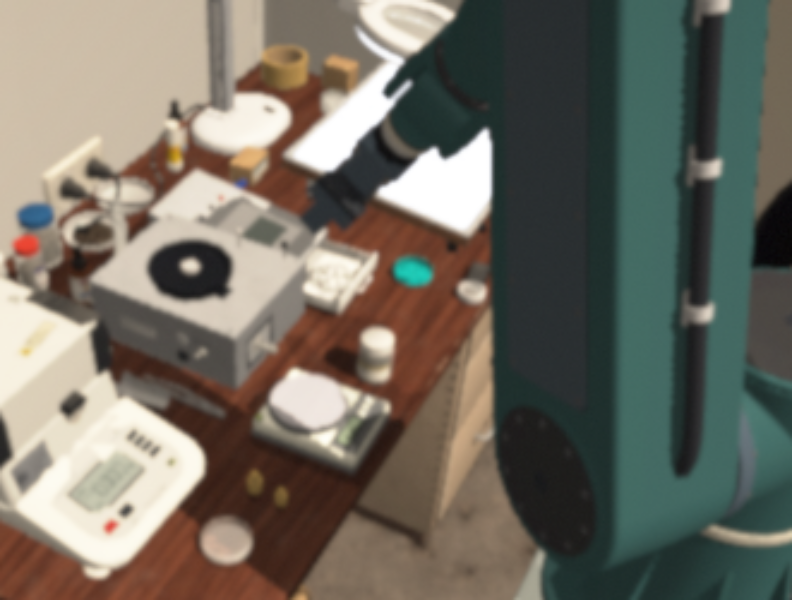

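Picture: the gripper is tilted above the drawer and clear of the counter; nothing has moved. Wrist joint 5 is near its lower limit, so I add 10° of yaw and descend.

```bash
python3 plan.py 595 -313 60 35 10 8
```

```text
t 1.75 pos [603.2, -295.4, 148.1] F [-0.7, 1.6, -1.4] open 76.1 j [-36.0, 19.0, 120.0, 62.0, 23.0, 1.0]
rot err deg [-9.4, 5.73, -0.63]
[-0.021, 0.013, -0.001] [8.4, -7.2, 2.4] 11.0
[-0.021, 0.013, -0.001] [8.3, -7.2, 2.3] 11.0
[-0.021, 0.013, -0.001] [8.3, -7.3, 2.3] 11.0
[-0.021, 0.013, -0.001] [8.3, -7.3, 2.2] 11.0
[-0.021, 0.013, -0.001] [8.3, -7.3, 2.2] 11.0
[-0.021, 0.013, -0.001] [8.3, -7.4, 2.1] 11.0
[-0.021, 0.013, -0.001] [8.3, -7.4, 2.1] 11.0
[-0.021, 0.013, -0.001] [8.2, -7.4, 2.0] 11.0
```

Request:
{"api": "jog_arm", "payload": {
  "rows": [
    {"rot":[-0.021,0.013,-0.001],"travel":[8,-7,4],"grip":76},
    {"rot":[-0.021,0.013,-0.001],"travel":[8,-7,4],"grip":76},
    {"rot":[-0.021,0.013,-0.001],"travel":[8,-7,3],"grip":76},
    {"rot":[-0.021,0.013,-0.001],"travel":[8,-7,2],"grip":76},
    {"rot":[-0.021,0.013,-0.001],"travel":[8,-7,2],"grip":76},
    {"rot":[-0.021,0.013,-0.001],"travel":[8,-7,1],"grip":76},
    {"rot":[-0.021,0.013,-0.001],"travel":[8,-7,1],"grip":76},
    {"rot":[-0.02,0.013,0],"travel":[6,-6,1],"grip":76}
  ]
}}

```text
time_s: 2.55
tool_pos: [595.1, -304.6, 62.4]
tcp_rot: [[0.567, 0.803, 0.183], [0.111, 0.145, -0.983], [-0.816, 0.578, -0.007]]
contact_force: [-0.4, 0.2, 0.1]
opening: 76.2
```

```bash
python3 plan.py 595 -313 33 35 10 7
python3 - <<'E'
from workcell import eyes
import cv2,numpy as np
for n,(a,b,c,d),k in [("scene",(100,200,240,350),6),("top",(150,210,300,390),7)]:
    f=eyes.grab_frame(n);np.savez(n+"2.npz",**f)
    cv2.imwrite(f"pics/{n}2.png",cv2.resize(f["pixels"][a:b,c:d,::-1],None,fx=k,fy=k,interpolation=cv2.INTER_CUBIC))
E
```

```text
t 2.55 pos [595.1, -304.6, 62.4] F [-0.4, 0.2, 0.1] open 76.2 j [-39.0, 29.0, 118.0, 73.0, 28.0, -25.0]
rot err deg [0.2, -0.63, -0.3]
[0.0, -0.002, -0.001] [3.3, -2.6, 1.2] 4.0
[0.0, -0.002, -0.001] [3.3, -2.6, 1.2] 4.0
[0.0, -0.002, -0.001] [3.3, -2.6, 1.2] 4.0
[0.0, -0.002, -0.001] [3.3, -2.6, 1.2] 4.0
[0.0, -0.002, -0.001] [3.3, -2.6, 1.2] 4.0
[0.0, -0.002, -0.001] [3.3, -2.6, 1.2] 4.0
[0.0, -0.002, -0.001] [3.3, -2.6, 1.2] 4.0
```

View pics/scene2.png

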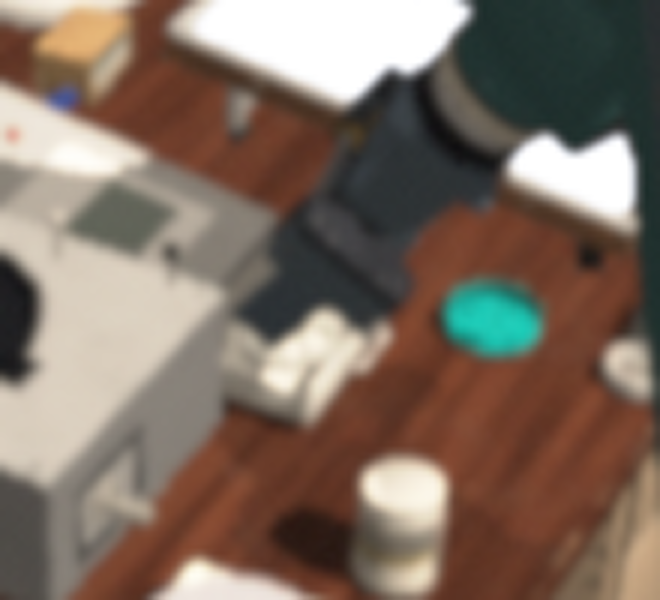

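View pics/top2.png

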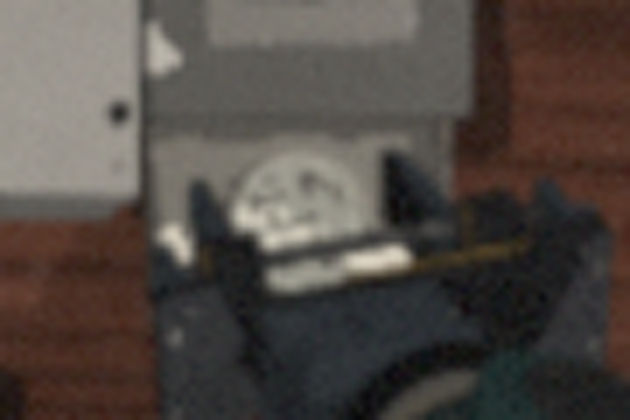

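Top crop: the dish spans columns 232–362, with its top edge at row 150, which confirms (595,−312). The fingertips, at (205,185) and (395,155), straddle it. I descend.

Request:
{"api": "jog_arm", "payload": {
  "rows": [
    {"rot":[0,-0.002,-0.001],"travel":[2,-2,3],"grip":76},
    {"rot":[0,-0.002,-0.001],"travel":[2,-2,3],"grip":76},
    {"rot":[0,-0.002,-0.001],"travel":[3,-2,2],"grip":76},
    {"rot":[0,-0.002,-0.001],"travel":[4,-3,0],"grip":76},
    {"rot":[0,-0.002,-0.001],"travel":[4,-3,0],"grip":76},
    {"rot":[0,0,0],"travel":[4,-3,0],"grip":76},
    {"rot":[0,0,0],"travel":[3,-2,0],"grip":76},
    {"rot":[0,0,0],"travel":[1,-1,0],"grip":76}
  ]
}}

```text
time_s: 3.45
tool_pos: [595.2, -312.6, 31.8]
tcp_rot: [[0.565, 0.807, 0.173], [0.098, 0.142, -0.985], [-0.819, 0.573, 0.001]]
contact_force: [0.2, 0.6, 2.9]
opening: 75.9
```

```bash
python3 plan.py 595 -312.5 33 35 10 3
```

```text
t 3.45 pos [595.2, -312.6, 31.8] F [0.2, 0.6, 2.9] open 75.9 j [-39.0, 32.0, 118.0, 78.0, 26.0, -30.0]
rot err deg [0.01, 0.08, 0.01]
[0.0, 0.0, 0.0] [-0.3, 0.2, -0.1] 0.0
[0.0, 0.0, 0.0] [-0.3, 0.2, -0.1] 0.0
[0.0, 0.0, 0.0] [-0.3, 0.2, -0.1] 0.0
```

Request:
{"api": "jog_arm", "payload": {
  "rows": [
    {"rot":[0,0,0],"travel":[-1,0.7,0],"grip":72},
    {"rot":[0,0,0],"travel":[0,0,0],"grip":68},
    {"rot":[0,0,0],"travel":[0,0,0],"grip":65},
    {"rot":[0,0,0],"travel":[0,0,0],"grip":63},
    {"rot":[0,0,0],"travel":[0,0,0],"grip":61},
    {"rot":[0,0,0],"travel":[0,0,0],"grip":59},
    {"rot":[0,0,0],"travel":[0,0,0],"grip":56},
    {"rot":[0,0,0],"travel":[0,0,0],"grip":54}
  ],
  "newtons": 8
}}

```text
time_s: 4.25
tool_pos: [595.2, -312.7, 33.4]
tcp_rot: [[0.565, 0.807, 0.173], [0.098, 0.142, -0.985], [-0.819, 0.574, 0.001]]
contact_force: [0.2, 0.6, -1.1]
opening: 58.6
```

```bash
python3 plan.py 595 -312.5 90 35 10 8; python3 - <<'E'
from workcell import eyes
import cv2,numpy as np
for n,(a,b,c,d),k in [("top",(150,210,300,390),7)]:
    f=eyes.grab_frame(n)
    cv2.imwrite(f"pics/{n}3.png",cv2.resize(f["pixels"][a:b,c:d,::-1],None,fx=k,fy=k,interpolation=cv2.INTER_CUBIC))
E
```

```text
t 4.25 pos [595.2, -312.7, 33.4] F [0.2, 0.6, -1.1] open 58.6 j [-39.0, 32.0, 118.0, 78.0, 26.0, -30.0]
rot err deg [0.01, 0.09, 0.0]
[0.0, 0.0, 0.0] [-5.8, 4.0, -0.0] 7.0
[0.0, 0.0, 0.0] [-5.8, 4.0, -0.0] 7.0
[0.0, 0.0, 0.0] [-5.8, 4.0, -0.0] 7.0
[0.0, 0.0, 0.0] [-5.8, 4.0, -0.0] 7.0
[0.0, 0.0, 0.0] [-5.8, 4.0, -0.0] 7.0
[0.0, 0.0, 0.0] [-5.8, 4.0, -0.0] 7.0
[0.0, 0.0, 0.0] [-5.8, 4.0, -0.0] 7.0
[0.0, 0.0, 0.0] [-5.8, 4.0, -0.0] 7.0
```

View pics/top3.png

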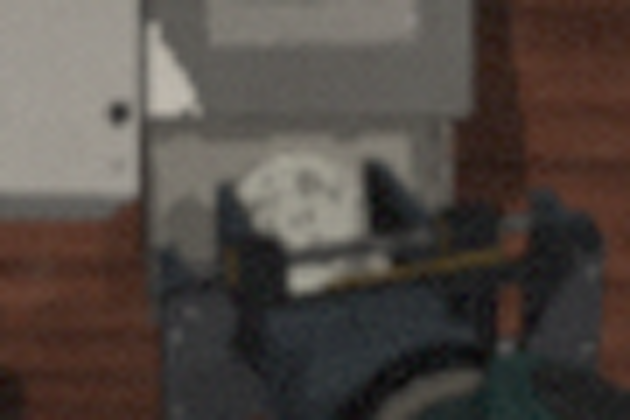

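Request:
{"api": "jog_arm", "payload": {
  "rows": [
    {"rot":[0,0,0],"travel":[0,0,0],"grip":50},
    {"rot":[0,0,0],"travel":[0,0,0],"grip":50},
    {"rot":[0,0,0],"travel":[-1,0.7,0],"grip":50},
    {"rot":[0,0,0],"travel":[-2,1.4,0],"grip":50},
    {"rot":[0,0,0],"travel":[-2,1.4,0],"grip":50},
    {"rot":[0,0,0],"travel":[-2,1.4,0],"grip":50},
    {"rot":[0,0,0],"travel":[-2,1.4,0],"grip":50},
    {"rot":[0,0,0],"travel":[-1,0.7,0],"grip":50}
  ]
}}

```text
time_s: 5.1
tool_pos: [595.3, -312.7, 46.7]
tcp_rot: [[0.565, 0.807, 0.173], [0.098, 0.142, -0.985], [-0.819, 0.574, 0.001]]
contact_force: [-0.0, -0.1, 0.1]
opening: 58.3
```

```bash
cat > look.py <<'E'
import sys,cv2,numpy as np
from workcell import eyes
n,a,b,c,d,k,o=sys.argv[1:]
f=eyes.grab_frame(n);np.savez(o+".npz",**f)
cv2.imwrite(f"pics/{o}.png",cv2.resize(f["pixels"][int(a):int(b),int(c):int(d),::-1],None,fx=float(k),fy=float(k),interpolation=cv2.INTER_CUBIC))
E
python3 look.py top 150 210 300 390 7 top4; python3 look.py scene 130 200 250 340 7 scene4
```

```text
(no output)
```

View pics/top4.png

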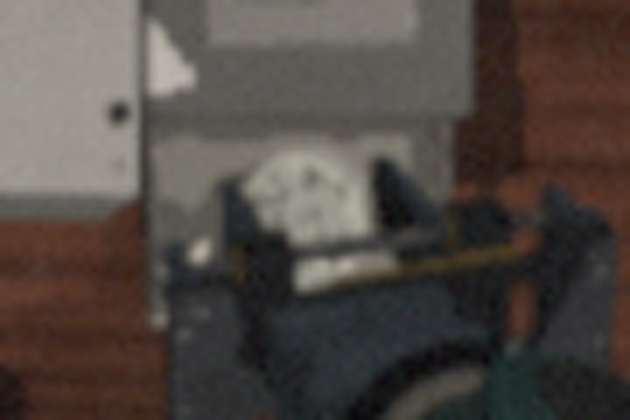

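View pics/scene4.png

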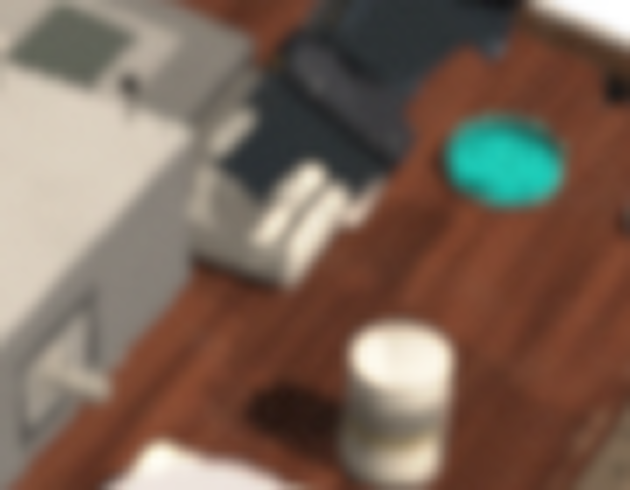

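Opening holds at 58 mm and the dish shifts in parallax with the fingers, so it is held. I lift on.

```bash
python3 plan.py 570 -312 135 35 10 8 e
```

```text
t 5.2 pos [595.2, -312.7, 46.6] F [-0.1, 1.0, 0.0] open 58.4 j [-39.0, 30.0, 118.0, 75.0, 27.0, -27.0]
rot err deg [0.01, 0.09, -0.0]
[0.0, 0.0, -0.0] [-4.2, 1.5, -0.2] 4.0
[0.0, 0.0, -0.0] [-9.6, 3.4, -0.5] 10.0
[0.0, 0.0, -0.0] [-13.7, 4.8, -0.8] 15.0
[0.0, 0.0, -0.0] [-15.9, 5.6, -0.9] 17.0
[0.0, 0.0, -0.0] [-15.9, 5.6, -0.9] 17.0
[0.0, 0.0, -0.0] [-13.7, 4.8, -0.8] 15.0
[0.0, 0.0, -0.0] [-9.6, 3.4, -0.6] 10.0
[0.0, 0.0, -0.0] [-4.2, 1.5, -0.2] 4.0
```

Request:
{"api": "jog_arm", "payload": {
  "rows": [
    {"rot":[0,0,0],"travel":[-4,3,0],"grip":50},
    {"rot":[0,0,0],"travel":[-8,5.6,0],"grip":50},
    {"rot":[0,0,0],"travel":[-13,7,-0.5],"grip":50},
    {"rot":[0,0,0],"travel":[-16,6,-1],"grip":50},
    {"rot":[0,0,0],"travel":[-16,5,-1],"grip":50},
    {"rot":[0,0,0],"travel":[-14,4,-1],"grip":50},
    {"rot":[0,0,0],"travel":[-10,2,-1],"grip":50},
    {"rot":[0,0,0],"travel":[-5,1,0],"grip":50}
  ]
}}

```text
time_s: 6.0
tool_pos: [571.7, -311.3, 139.9]
tcp_rot: [[0.563, 0.808, 0.173], [0.099, 0.142, -0.985], [-0.82, 0.572, -0.0]]
contact_force: [-0.7, 0.2, 0.1]
opening: 58.4
```

```bash
python3 plan.py 485 -40 130 35 90 24 e
```

```text
t 6.0 pos [571.7, -311.3, 139.9] F [-0.7, 0.2, 0.1] open 58.4 j [-41.0, 19.0, 120.0, 60.0, 31.0, -11.0]
rot err deg [-65.61, 45.84, 0.1]
[-0.007, 0.005, 0.0] [-0.1, -0.2, -1.6] 2.0
[-0.016, 0.011, 0.0] [-0.2, -0.5, -3.9] 4.0
[-0.025, 0.018, 0.0] [-0.2, -0.7, -6.2] 6.0
[-0.034, 0.024, 0.0] [-0.1, -0.7, -8.4] 8.0
[-0.042, 0.029, 0.0] [0.1, -0.5, -10.4] 10.0
[-0.049, 0.034, 0.0] [0.5, -0.1, -12.3] 12.0
[-0.056, 0.039, 0.0] [1.0, 0.6, -13.9] 14.0
[-0.062, 0.043, 0.0] [1.7, 1.5, -15.2] 15.0
[-0.066, 0.046, 0.0] [2.5, 2.6, -16.1] 17.0
[-0.07, 0.049, 0.0] [3.4, 3.9, -16.6] 17.0
[-0.072, 0.051, 0.0] [4.4, 5.2, -16.7] 18.0
[-0.074, 0.051, 0.0] [5.3, 6.5, -16.3] 18.0
[-0.074, 0.051, 0.0] [6.1, 7.6, -15.5] 18.0
[-0.072, 0.051, 0.0] [6.8, 8.6, -14.3] 18.0
[-0.07, 0.049, 0.0] [7.2, 9.3, -12.8] 17.0
[-0.066, 0.046, 0.0] [7.4, 9.6, -11.2] 17.0
[-0.062, 0.043, 0.0] [7.4, 9.6, -9.4] 15.0
[-0.056, 0.039, 0.0] [7.0, 9.2, -7.7] 14.0
[-0.049, 0.034, 0.0] [6.5, 8.5, -6.1] 12.0
[-0.042, 0.029, 0.0] [5.7, 7.4, -4.6] 10.0
[-0.034, 0.024, 0.0] [4.7, 6.2, -3.3] 8.0
[-0.025, 0.018, 0.0] [3.5, 4.6, -2.2] 6.0
[-0.016, 0.011, 0.0] [2.3, 3.0, -1.3] 4.0
[-0.007, 0.005, 0.0] [0.9, 1.3, -0.5] 2.0
```

Request:
{"api": "jog_arm", "payload": {
  "rows": [
    {"rot":[-0.01,0.007,0],"travel":[0,0,-2],"grip":50},
    {"rot":[-0.02,0.014,0],"travel":[0,0,-5],"grip":50},
    {"rot":[-0.03,0.021,0],"travel":[0,0,-8],"grip":50},
    {"rot":[-0.04,0.028,0],"travel":[0,0,-11],"grip":50},
    {"rot":[-0.05,0.035,0],"travel":[0.5,-0.5,-14],"grip":50},
    {"rot":[-0.06,0.042,0],"travel":[0.7,0,-17],"grip":50},
    {"rot":[-0.065,0.046,0],"travel":[1,1,-19],"grip":50},
    {"rot":[-0.065,0.046,0],"travel":[2,2,-19],"grip":50}
  ]
}}

```text
time_s: 6.8
tool_pos: [539.5, -215.1, 134.9]
tcp_rot: [[0.464, 0.671, 0.578], [0.335, 0.472, -0.816], [-0.82, 0.572, -0.005]]
contact_force: [0.1, -0.3, -0.1]
opening: 58.4
```

```bash
python3 plan.py 485 -40 130 35 90 16
```

```text
t 6.8 pos [539.5, -215.1, 134.9] F [0.1, -0.3, -0.1] open 58.4 j [-38.0, 18.0, 123.0, 54.0, 43.0, -26.0]
rot err deg [-44.97, 31.08, -0.06]
[-0.049, 0.034, -0.0] [2.3, 2.7, -10.9] 11.0
[-0.049, 0.034, -0.0] [2.7, 3.2, -10.7] 11.0
[-0.049, 0.034, -0.0] [3.1, 3.7, -10.4] 11.0
[-0.049, 0.034, -0.0] [3.4, 4.3, -10.1] 11.0
[-0.049, 0.034, -0.0] [3.7, 4.7, -9.8] 11.0
[-0.049, 0.034, -0.0] [4.1, 5.2, -9.4] 11.0
[-0.049, 0.034, -0.0] [4.4, 5.7, -9.0] 11.0
[-0.049, 0.034, -0.0] [4.7, 6.1, -8.5] 11.0
[-0.049, 0.034, -0.0] [5.0, 6.5, -8.1] 11.0
[-0.049, 0.034, -0.0] [5.2, 6.9, -7.6] 11.0
[-0.049, 0.034, -0.0] [5.5, 7.2, -7.0] 11.0
[-0.049, 0.034, -0.0] [5.7, 7.6, -6.5] 11.0
[-0.049, 0.034, -0.0] [5.9, 7.9, -5.9] 11.0
[-0.049, 0.034, -0.0] [6.1, 8.1, -5.3] 11.0
[-0.049, 0.034, -0.0] [6.3, 8.4, -4.7] 11.0
[-0.049, 0.034, -0.0] [6.4, 8.6, -4.1] 11.0
```

Request:
{"api": "jog_arm", "payload": {
  "rows": [
    {"rot":[-0.063,0.044,0],"travel":[2.7,3.2,-14],"grip":50},
    {"rot":[-0.063,0.044,0],"travel":[3.2,4,-13.5],"grip":50},
    {"rot":[-0.063,0.044,0],"travel":[3.8,4.8,-13],"grip":50},
    {"rot":[-0.063,0.044,0],"travel":[4.4,5.6,-12.5],"grip":50},
    {"rot":[-0.063,0.044,0],"travel":[5,6.4,-12],"grip":50},
    {"rot":[-0.063,0.044,0],"travel":[5.4,7.1,-11],"grip":50},
    {"rot":[-0.063,0.044,0],"travel":[5.8,7.8,-10],"grip":50},
    {"rot":[-0.055,0.038,0],"travel":[6,8,-9],"grip":50}
  ]
}}

```text
time_s: 7.6
tool_pos: [495.6, -98.4, 128.8]
tcp_rot: [[0.166, 0.252, 0.953], [0.556, 0.774, -0.301], [-0.814, 0.58, -0.011]]
contact_force: [-0.4, -0.4, 0.2]
opening: 58.4
```

```bash
python3 plan.py 485 -40 130 35 90 8
```

```text
t 7.6 pos [495.6, -98.4, 128.8] F [-0.4, -0.4, 0.2] open 58.4 j [-31.0, 18.0, 124.0, 43.0, 56.0, -43.0]
rot err deg [-14.69, 9.61, -0.58]
[-0.032, 0.021, -0.001] [3.7, 5.4, -3.5] 7.0
[-0.032, 0.021, -0.001] [3.8, 5.5, -3.2] 7.0
[-0.032, 0.021, -0.001] [3.8, 5.6, -3.0] 7.0
[-0.032, 0.021, -0.001] [3.9, 5.7, -2.7] 7.0
[-0.032, 0.021, -0.001] [3.9, 5.8, -2.4] 7.0
[-0.032, 0.021, -0.001] [4.0, 5.9, -2.2] 7.0
[-0.032, 0.021, -0.001] [4.0, 5.9, -1.9] 7.0
[-0.032, 0.021, -0.001] [4.0, 6.0, -1.6] 7.0
```

Request:
{"api": "jog_arm", "payload": {
  "rows": [
    {"rot":[-0.04,0.026,-0.001],"travel":[5,7,-5],"grip":50},
    {"rot":[-0.04,0.026,-0.001],"travel":[5,7,-4],"grip":50},
    {"rot":[-0.035,0.023,-0.001],"travel":[4,6,-3],"grip":50},
    {"rot":[-0.03,0.02,-0.001],"travel":[4,5,-3],"grip":50},
    {"rot":[-0.025,0.017,-0.001],"travel":[3,5,-2],"grip":50},
    {"rot":[-0.02,0.013,0],"travel":[3,4,-2],"grip":50},
    {"rot":[-0.01,0.007,0],"travel":[2,3,-1],"grip":50},
    {"rot":[-0.01,0.007,0],"travel":[1,2,-1],"grip":50}
  ]
}}

```text
time_s: 8.4
tool_pos: [482.1, -42.5, 128.7]
tcp_rot: [[0.015, 0.027, 1.0], [0.579, 0.815, -0.031], [-0.815, 0.579, -0.003]]
contact_force: [0.6, -0.9, 0.3]
opening: 58.8
```

```bash
python3 plan.py 485 -40 80 35 90 8
python3 look.py top 170 260 200 320 5 top5; python3 look.py scene 140 260 210 350 5 scene5
```

```text
t 8.4 pos [482.1, -42.5, 128.7] F [0.6, -0.9, 0.3] open 58.8 j [-24.0, 19.0, 123.0, 38.0, 60.0, -49.0]
rot err deg [-1.57, 0.87, -0.39]
[-0.003, 0.002, -0.001] [5.1, -3.3, 0.4] 6.0
[-0.003, 0.002, -0.001] [5.1, -3.3, 0.4] 6.0
[-0.003, 0.002, -0.001] [5.1, -3.3, 0.4] 6.0
[-0.003, 0.002, -0.001] [5.1, -3.3, 0.4] 6.0
[-0.003, 0.002, -0.001] [5.2, -3.2, 0.4] 6.0
[-0.003, 0.002, -0.001] [5.2, -3.2, 0.4] 6.0
[-0.003, 0.002, -0.001] [5.2, -3.2, 0.4] 6.0
[-0.003, 0.002, -0.001] [5.2, -3.2, 0.4] 6.0
```

View pics/top5.png

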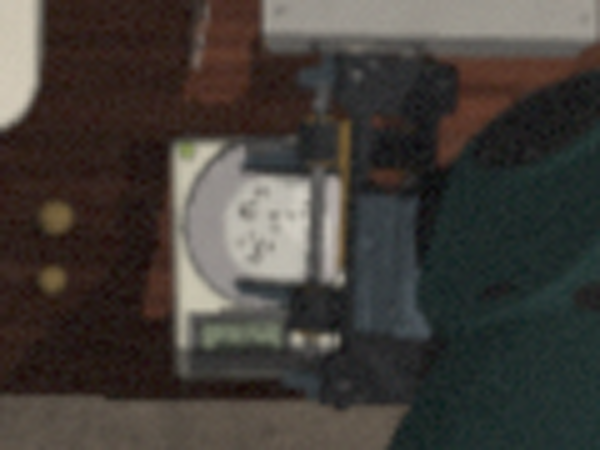

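View pics/scene5.png

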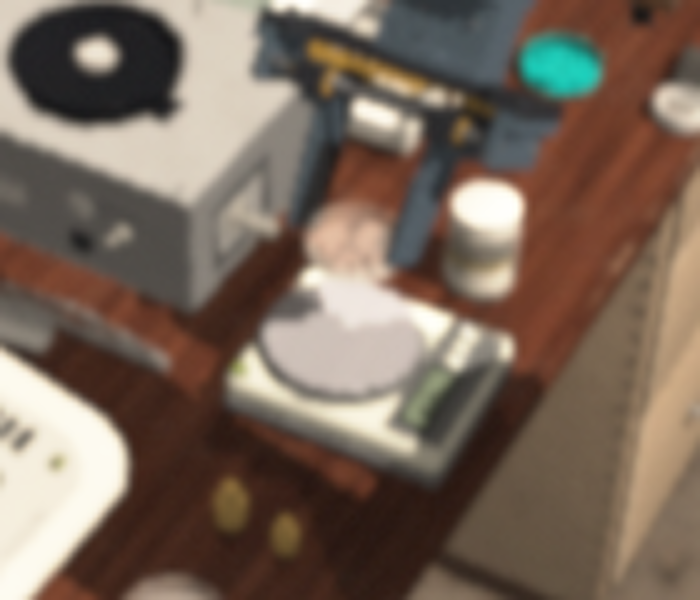

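```bash
python3 - <<'E'
from h import *
t=load("top5.npz")
print("left edge",onz(t,[(200+222/5-.1,170+222/5)],115))
def circ(c,r,z): a=np.linspace(0,2*np.pi,60);return np.c_[c[0]+r*np.cos(a),c[1]+r*np.sin(a),0*a+z]
s=load("scene5.npz")
for n,f,(x0,y0,w,h),k in [("t",t,(230,190,50,50),12),("s",s,(260,165,50,50),12)]:
    im=cv2.resize(f["pixels"][y0:y0+h,x0:x0+w,::-1],None,fx=k,fy=k,interpolation=cv2.INTER_CUBIC)
    for P,c in [(circ((482,-42.5),30,109),(0,255,0)),(circ((482,-42.5),30,122),(0,255,255))]:
        q=((proj(f,P)-[x0,y0]+.5)*k*8).astype(np.int32);cv2.polylines(im,[q],True,c,1,cv2.LINE_AA,3)
    cv2.imwrite(f"pics/ov5_{n}.png",im)
E
```

```text
left edge [[483.26323427 -13.70590544 115.        ]]
```

View pics/ov5_t.png

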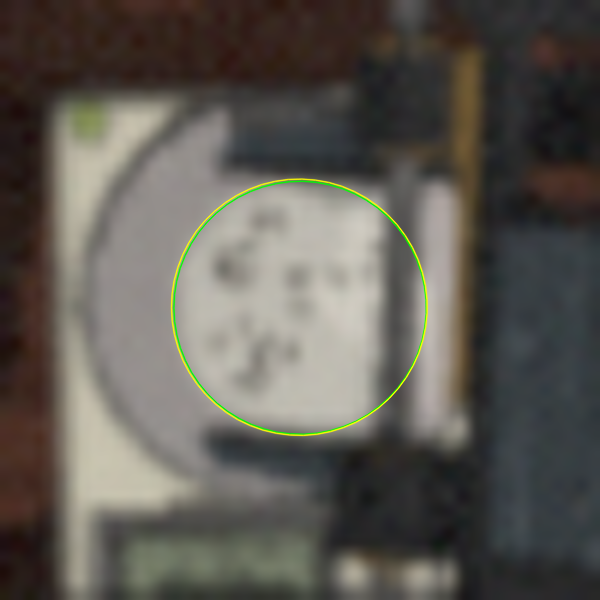

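View pics/ov5_s.png

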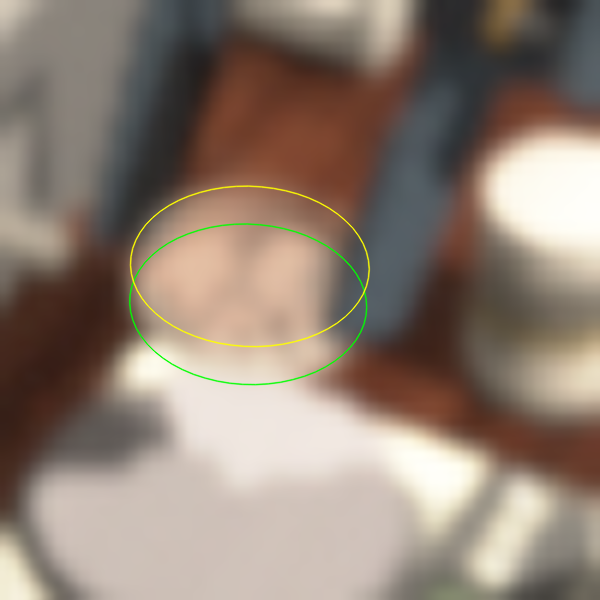

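Overlays show the dish centred on the TCP and level, with its underside about 20 mm below the TCP. I lower towards the pan.

Request:
{"api": "jog_arm", "payload": {
  "rows": [
    {"rot":[-0.006,0.003,-0.001],"travel":[5,-2,1.5],"grip":50},
    {"rot":[-0.006,0.003,-0.001],"travel":[7,-4,1],"grip":50},
    {"rot":[-0.006,0.003,-0.001],"travel":[8,-5,0.5],"grip":50},
    {"rot":[-0.005,0.003,-0.001],"travel":[8,-5,0],"grip":50},
    {"rot":[-0.004,0.002,-0.001],"travel":[7,-5,0],"grip":50},
    {"rot":[0,0,0],"travel":[6,-4,0],"grip":50},
    {"rot":[0,0,0],"travel":[5,-3,0],"grip":50},
    {"rot":[0,0,0],"travel":[1,-1,0],"grip":50}
  ]
}}

```text
time_s: 9.3
tool_pos: [485.1, -39.4, 67.7]
tcp_rot: [[0.0, 0.0, 1.0], [0.575, 0.818, -0.0], [-0.818, 0.575, -0.0]]
contact_force: [0.3, 0.3, -1.1]
opening: 58.3
```

```bash
python3 plan.py 485 -40 65 35 90 8
```

```text
t 9.3 pos [485.1, -39.4, 67.7] F [0.3, 0.3, -1.1] open 58.3 j [-24.0, 26.0, 123.0, 40.0, 55.0, -54.0]
rot err deg [-0.02, 0.0, -0.09]
[-0.0, 0.0, -0.0] [0.2, -0.3, -0.0] 0.0
[-0.0, 0.0, -0.0] [0.2, -0.3, -0.0] 0.0
[-0.0, 0.0, -0.0] [0.2, -0.3, -0.0] 0.0
[-0.0, 0.0, -0.0] [0.2, -0.3, -0.0] 0.0
[-0.0, 0.0, -0.0] [0.2, -0.3, -0.0] 0.0
[-0.0, 0.0, -0.0] [0.2, -0.3, -0.0] 0.0
[-0.0, 0.0, -0.0] [0.2, -0.3, -0.0] 0.0
[-0.0, 0.0, -0.0] [0.2, -0.3, -0.0] 0.0
```

Request:
{"api": "jog_arm", "payload": {
  "rows": [
    {"rot":[0,0,0],"travel":[0.4,-0.3,0],"grip":50},
    {"rot":[0,0,0],"travel":[0.4,-0.3,0],"grip":50},
    {"rot":[0,0,0],"travel":[0.4,-0.3,0],"grip":50},
    {"rot":[0,0,0],"travel":[0.4,-0.3,0],"grip":50},
    {"rot":[0,0,0],"travel":[0.4,-0.3,0],"grip":50},
    {"rot":[0,0,0],"travel":[0.4,-0.3,0],"grip":50},
    {"rot":[0,0,0],"travel":[0.4,-0.3,0],"grip":50},
    {"rot":[0,0,0],"travel":[0.2,-0.2,0],"grip":50}
  ]
}}

```text
time_s: 10.1
tool_pos: [485.6, -39.9, 64.5]
tcp_rot: [[0.001, -0.0, 1.0], [0.574, 0.819, -0.001], [-0.819, 0.574, 0.001]]
contact_force: [0.2, -0.6, -0.1]
opening: 58.7
```

Request:
{"api": "jog_arm", "payload": {
  "rows": [
    {"rot":[0,0,0],"travel":[0.3,-0.2,0],"grip":50},
    {"rot":[0,0,0],"travel":[0.3,-0.2,0],"grip":50},
    {"rot":[0,0,0],"travel":[0.3,-0.2,0],"grip":50},
    {"rot":[0,0,0],"travel":[0.3,-0.2,0],"grip":50},
    {"rot":[0,0,0],"travel":[0.2,-0.2,0],"grip":50},
    {"rot":[0,0,0],"travel":[0,0,0],"grip":50},
    {"rot":[0,0,0],"travel":[0,0,0],"grip":50},
    {"rot":[0,0,0],"travel":[0,0,0],"grip":50}
  ]
}}

```text
time_s: 10.9
tool_pos: [485.7, -39.9, 62.6]
tcp_rot: [[0.001, -0.0, 1.0], [0.575, 0.818, -0.0], [-0.818, 0.575, 0.001]]
contact_force: [0.3, 0.5, -0.5]
opening: 58.4
```

```bash
python3 -c "
from plan import *
state()"; python3 look.py scene 165 235 245 325 8 scene6;python3 look.py top 190 240 230 290 10 top6
```

```text
t 10.9 pos [485.7, -39.9, 62.6] F [0.3, 0.5, -0.5] open 58.4 j [-24.0, 26.0, 123.0, 40.0, 54.0, -55.0]
```

View pics/scene6.png

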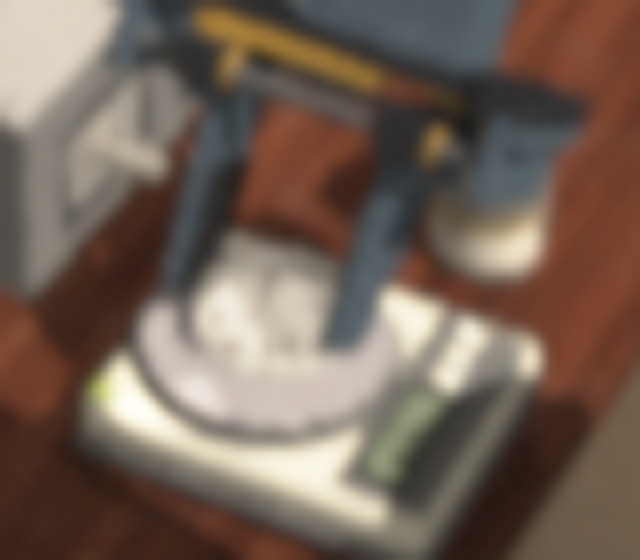

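Request:
{"api": "jog_arm", "payload": {
  "rows": [
    {"rot":[0,0,0],"travel":[0.2,-0.2,0],"grip":50},
    {"rot":[0,0,0],"travel":[0.2,-0.2,0],"grip":50},
    {"rot":[0,0,0],"travel":[0.2,-0.2,0],"grip":50},
    {"rot":[0,0,0],"travel":[0.2,-0.1,0],"grip":50},
    {"rot":[0,0,0],"travel":[0,0,0],"grip":50},
    {"rot":[0,0,0],"travel":[0,0,0],"grip":50},
    {"rot":[0,0,0],"travel":[0,0,0],"grip":50},
    {"rot":[0,0,0],"travel":[0,0,0],"grip":50}
  ]
}}

```text
time_s: 11.8
tool_pos: [485.7, -40.0, 62.6]
tcp_rot: [[0.001, -0.001, 1.0], [0.576, 0.817, 0.0], [-0.817, 0.576, 0.001]]
contact_force: [0.1, -1.0, 1.7]
opening: 58.7
```

Request:
{"api": "jog_arm", "payload": {
  "rows": [
    {"rot":[0,0,0],"travel":[0.3,-0.2,0],"grip":50},
    {"rot":[0,0,0],"travel":[0.3,-0.2,0],"grip":50},
    {"rot":[0,0,0],"travel":[0.3,-0.2,0],"grip":50},
    {"rot":[0,0,0],"travel":[0,0,0],"grip":50},
    {"rot":[0,0,0],"travel":[0,0,0],"grip":59},
    {"rot":[0,0,0],"travel":[0,0,0],"grip":60},
    {"rot":[0,0,0],"travel":[0,0,0],"grip":61},
    {"rot":[0,0,0],"travel":[0,0,0],"grip":62}
  ]
}}

```text
time_s: 12.6
tool_pos: [485.7, -40.0, 62.3]
tcp_rot: [[0.0, -0.002, 1.0], [0.577, 0.817, 0.001], [-0.817, 0.577, 0.001]]
contact_force: [0.3, 0.5, -0.3]
opening: 61.9
```

```bash
python3 look.py scene 165 235 245 325 8 scene7;python3 look.py top 190 240 230 290 10 top7
```

```text
(no output)
```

View pics/top7.png

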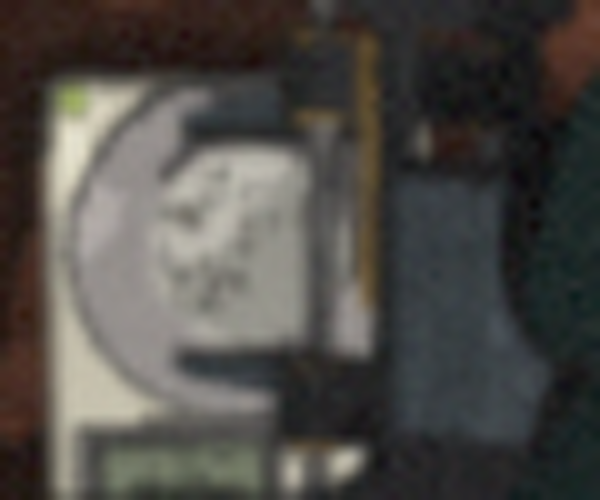

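View pics/scene7.png

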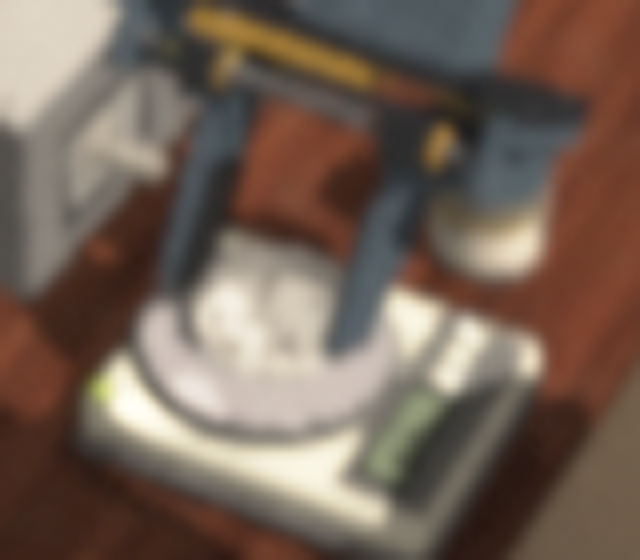

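The dish stands on the pan and is released, and the picture is unchanged. I open further and retreat upward.

Request:
{"api": "jog_arm", "payload": {
  "rows": [
    {"rot":[0,0,0],"travel":[0,0,0],"grip":66},
    {"rot":[0,0,0],"travel":[0,0,0],"grip":72},
    {"rot":[0,0,0],"travel":[-3,2,0],"grip":76},
    {"rot":[0,0,0],"travel":[-8,5.6,0],"grip":76},
    {"rot":[0,0,0],"travel":[-12,8.5,0],"grip":76},
    {"rot":[0,0,0],"travel":[-12,8.5,0],"grip":76},
    {"rot":[0,0,0],"travel":[-10,7,0],"grip":76},
    {"rot":[0,0,0],"travel":[-6,4,0],"grip":76}
  ]
}}

```text
time_s: 13.5
tool_pos: [485.6, -40.3, 130.1]
tcp_rot: [[0.0, -0.002, 1.0], [0.577, 0.817, 0.001], [-0.817, 0.577, 0.001]]
contact_force: [0.1, -0.5, -0.1]
opening: 76.1
```

```bash
python3 plan.py 471.3 187.4 100 35 90 12 e
```

```text
t 13.5 pos [485.6, -40.3, 130.1] F [0.1, -0.5, -0.1] open 76.1 j [-24.0, 19.0, 123.0, 37.0, 60.0, -49.0]
rot err deg [0.09, 0.02, -0.24]
[0.0, 0.0, -0.0] [3.5, 3.8, -0.3] 5.0
[0.0, 0.0, -0.0] [8.2, 8.9, -0.7] 12.0
[0.0, 0.0, -0.0] [12.5, 13.5, -1.1] 18.0
[0.0, 0.0, -0.0] [15.9, 17.2, -1.4] 23.0
[0.0, 0.0, -0.0] [18.3, 19.8, -1.7] 27.0
[0.0, 0.0, -0.001] [19.5, 21.2, -1.8] 29.0
[0.0, 0.0, -0.001] [19.5, 21.2, -1.8] 29.0
[0.0, 0.0, -0.0] [18.3, 19.9, -1.7] 27.0
[0.0, 0.0, -0.0] [15.9, 17.2, -1.5] 23.0
[0.0, 0.0, -0.0] [12.4, 13.5, -1.1] 18.0
[0.0, 0.0, -0.0] [8.2, 8.9, -0.8] 12.0
[0.0, 0.0, -0.0] [3.5, 3.8, -0.3] 5.0
```

Request:
{"api": "jog_arm", "payload": {
  "rows": [
    {"rot":[0,0,0],"travel":[4,6,0],"grip":76},
    {"rot":[0,0,0],"travel":[8,12,-1],"grip":76},
    {"rot":[0,0,0],"travel":[13,18,-2],"grip":76},
    {"rot":[0,0,0],"travel":[17,24,-2],"grip":76},
    {"rot":[0,0,0],"travel":[20,28,-2],"grip":76},
    {"rot":[0,0,0],"travel":[20,28,-3],"grip":76},
    {"rot":[0,0,0],"travel":[18,24,-2],"grip":76},
    {"rot":[0,0,0],"travel":[14,16,-1],"grip":76}
  ]
}}

```text
time_s: 14.3
tool_pos: [469.7, 163.2, 126.2]
tcp_rot: [[0.001, 0.003, 1.0], [0.577, 0.817, -0.003], [-0.817, 0.577, -0.001]]
contact_force: [0.0, 0.2, -0.3]
opening: 76.0
```

```bash
python3 plan.py 471.3 187.4 80 35 90 8 ; python3 look.py top 190 240 160 290 6 top8
```

```text
t 14.3 pos [469.7, 163.2, 126.2] F [0.0, 0.2, -0.3] open 76.0 j [-1.0, 15.0, 128.0, 50.0, 49.0, -39.0]
rot err deg [-0.16, 0.06, -0.21]
[-0.0, 0.0, -0.0] [6.5, -0.9, 0.2] 7.0
[-0.0, 0.0, -0.0] [6.5, -0.9, 0.2] 7.0
[-0.0, 0.0, -0.0] [6.5, -0.9, 0.2] 7.0
[-0.0, 0.0, -0.0] [6.5, -0.8, 0.2] 7.0
[-0.0, 0.0, -0.0] [6.5, -0.8, 0.2] 7.0
[-0.0, 0.0, -0.0] [6.5, -0.8, 0.2] 7.0
[-0.0, 0.0, -0.0] [6.5, -0.8, 0.2] 7.0
[-0.0, 0.0, -0.0] [6.5, -0.8, 0.2] 7.0
```

View pics/top8.png

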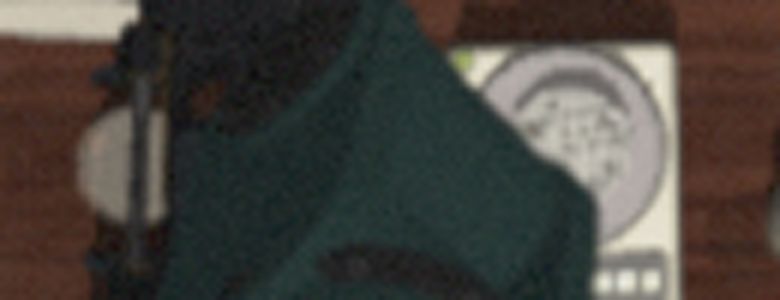

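Picture: the seed dish sits on the pan, centred near (572,140) of the crop. Now down to the empty dish.

Request:
{"api": "jog_arm", "payload": {
  "rows": [
    {"rot":[-0.001,0,0],"travel":[6,0,1],"grip":76},
    {"rot":[-0.001,0,0],"travel":[7,0,0.5],"grip":76},
    {"rot":[-0.001,0,0],"travel":[8,-1,0],"grip":76},
    {"rot":[0,0,-0.001],"travel":[8,-1,0],"grip":76},
    {"rot":[0,0,-0.001],"travel":[8,-2,0],"grip":76},
    {"rot":[0,0,-0.001],"travel":[7,-2,0],"grip":76},
    {"rot":[0,0,0],"travel":[6,-2,0],"grip":76},
    {"rot":[0,0,0],"travel":[3,-1,0],"grip":76}
  ]
}}

```text
time_s: 15.15
tool_pos: [468.6, 190.6, 71.3]
tcp_rot: [[-0.003, 0.001, 1.0], [0.574, 0.819, 0.001], [-0.819, 0.574, -0.003]]
contact_force: [0.9, -0.3, -0.3]
opening: 76.0
```

```bash
python3 plan.py 471.3 187.4 22 35 90 8 ; python3 look.py top 190 240 150 230 8 top9;  python3 look.py scene 230 300 200 290 8 scene9
```

```text
t 15.15 pos [468.6, 190.6, 71.3] F [0.9, -0.3, -0.3] open 76.0 j [2.0, 22.0, 128.0, 56.0, 44.0, -44.0]
rot err deg [-0.08, -0.18, -0.01]
[-0.0, -0.0, -0.0] [4.8, -3.9, 0.4] 6.0
[-0.0, -0.0, -0.0] [4.8, -3.9, 0.4] 6.0
[-0.0, -0.0, -0.0] [4.8, -3.9, 0.4] 6.0
[-0.0, -0.0, -0.0] [4.8, -3.9, 0.4] 6.0
[-0.0, -0.0, -0.0] [4.8, -3.9, 0.4] 6.0
[-0.0, -0.0, -0.0] [4.8, -3.9, 0.3] 6.0
[-0.0, -0.0, -0.0] [4.8, -3.9, 0.3] 6.0
[-0.0, -0.0, -0.0] [4.8, -3.9, 0.3] 6.0
```

View pics/top9.png

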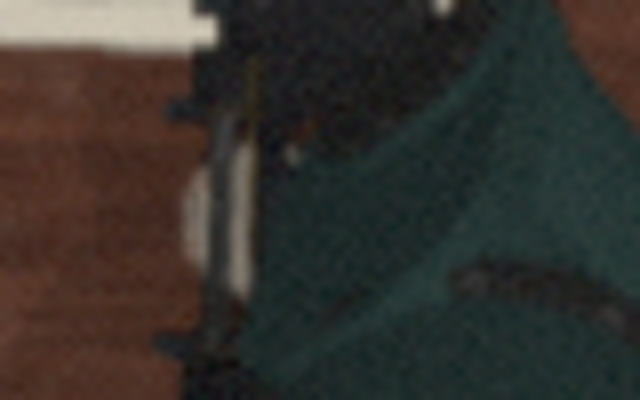

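View pics/scene9.png

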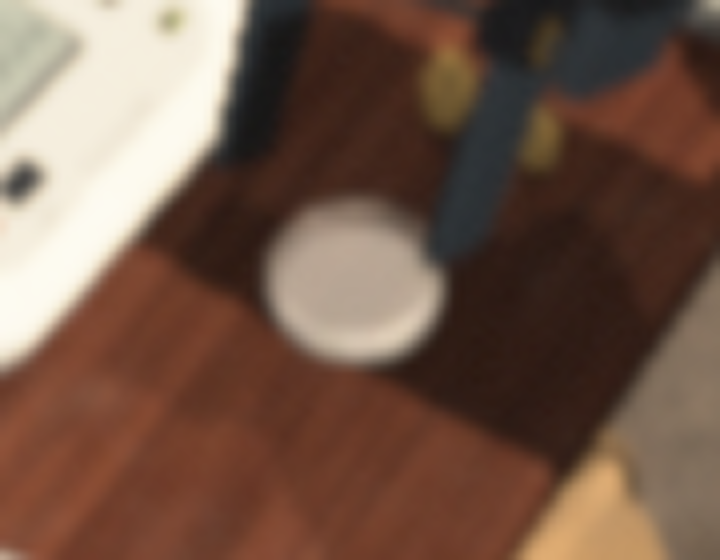

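```bash
python3 - <<'E'
from h import *
t=load("top0.npz")
H,W=t["depth"].shape
uu,vv=np.meshgrid(np.arange(W),np.arange(H)); 
o,d=ray(t,np.c_[uu.ravel(),vv.ravel()]);P=(o+d*t["depth"].reshape(-1,1)).reshape(H,W,3)
for r in range(170,202,3): print(r,[tuple(P[r,c].round(0).astype(int).tolist()) for c in range(180,214,6)])
E
```

```text
170 [(614, 186, 65), (614, 168, 64), (614, 150, 65), (615, 132, 65), (615, 113, 67), (624, 104, 3)]
173 [(604, 186, 65), (605, 169, 61), (605, 150, 62), (605, 131, 67), (606, 113, 63), (615, 105, -1)]
176 [(596, 186, 62), (596, 168, 61), (596, 150, 63), (597, 132, 61), (598, 114, 57), (605, 104, 1)]
179 [(587, 186, 62), (587, 169, 56), (588, 151, 56), (588, 132, 56), (588, 114, 58), (595, 104, 0)]
182 [(578, 187, 57), (578, 169, 55), (578, 150, 59), (579, 132, 56), (579, 113, 57), (585, 103, 1)]
185 [(569, 188, 49), (569, 169, 53), (569, 149, 58), (570, 132, 53), (571, 114, 52), (576, 103, 3)]
188 [(560, 188, 50), (560, 169, 51), (561, 151, 51), (561, 132, 50), (562, 114, 48), (566, 103, -1)]
191 [(551, 188, 45), (552, 170, 43), (552, 152, 44), (552, 132, 48), (553, 114, 48), (557, 102, 2)]
194 [(542, 188, 45), (543, 170, 44), (543, 151, 45), (543, 133, 41), (547, 121, 0), (547, 102, 4)]
197 [(535, 198, 1), (536, 179, -2), (536, 159, 3), (537, 140, 0), (537, 121, 2), (538, 102, -2)]
200 [(526, 198, 0), (526, 178, 0), (527, 159, 2), (527, 140, -2), (527, 120, 2), (528, 101, 1)]
```

Depth shows the weighing scale front (about 50 mm high at x 540–560) would leave the gripper body little clearance at yaw 90, so I turn to yaw 75 here.

```bash
python3 plan.py 471.3 187.4 45 35 75 8
```

```text
t 15.25 pos [468.5, 190.6, 71.5] F [-0.3, 1.0, -0.3] open 76.2 j [2.0, 22.0, 128.0, 56.0, 44.0, -44.0]
rot err deg [12.21, -8.79, 0.01]
[0.027, -0.019, 0.0] [2.5, -2.2, 0.4] 3.0
[0.027, -0.019, 0.0] [2.5, -2.2, 0.4] 3.0
[0.027, -0.019, 0.0] [2.5, -2.2, 0.4] 3.0
[0.027, -0.019, 0.0] [2.5, -2.2, 0.4] 3.0
[0.027, -0.019, 0.0] [2.5, -2.2, 0.4] 3.0
[0.027, -0.019, 0.0] [2.5, -2.2, 0.4] 3.0
[0.027, -0.019, 0.0] [2.5, -2.2, 0.4] 3.0
[0.027, -0.019, 0.0] [2.5, -2.2, 0.4] 3.0
```

Request:
{"api": "jog_arm", "payload": {
  "rows": [
    {"rot":[0.03,-0.021,0],"travel":[2,-2,0.4],"grip":76},
    {"rot":[0.03,-0.021,0],"travel":[3,-2.5,0.4],"grip":76},
    {"rot":[0.03,-0.021,0],"travel":[3,-2.5,0.4],"grip":76},
    {"rot":[0.03,-0.021,0],"travel":[3,-2.5,0.4],"grip":76},
    {"rot":[0.03,-0.021,0],"travel":[3,-2.5,0.4],"grip":76},
    {"rot":[0.03,-0.021,0],"travel":[3,-2.5,0.4],"grip":76},
    {"rot":[0.02,-0.014,0],"travel":[2,-2,0.4],"grip":76},
    {"rot":[0.01,-0.007,0],"travel":[1,-1,0.2],"grip":76}
  ]
}}

```text
time_s: 16.05
tool_pos: [473.9, 186.5, 46.7]
tcp_rot: [[0.153, 0.215, 0.965], [0.554, 0.79, -0.264], [-0.819, 0.574, 0.001]]
contact_force: [0.0, -0.7, 0.8]
opening: 75.7
```

```bash
python3 plan.py 471.3 187.4 21 35 75 8
```

```text
t 16.05 pos [473.9, 186.5, 46.7] F [0.0, -0.7, 0.8] open 75.7 j [3.0, 24.0, 132.0, 72.0, 35.0, -46.0]
rot err deg [-0.21, 0.23, -0.06]
[-0.0, 0.0, -0.0] [2.6, -1.8, -0.3] 3.0
[-0.0, 0.0, -0.0] [2.6, -1.8, -0.3] 3.0
[-0.0, 0.0, -0.0] [2.6, -1.8, -0.3] 3.0
[-0.0, 0.0, -0.0] [2.6, -1.8, -0.3] 3.0
[-0.0, 0.0, -0.0] [2.6, -1.8, -0.3] 3.0
[-0.0, 0.0, -0.0] [2.6, -1.8, -0.3] 3.0
[-0.0, 0.0, -0.0] [2.6, -1.8, -0.3] 3.0
[-0.0, 0.0, -0.0] [2.6, -1.8, -0.3] 3.0
```

Request:
{"api": "jog_arm", "payload": {
  "rows": [
    {"rot":[0,0,0],"travel":[2,-1.3,-0.5],"grip":76},
    {"rot":[0,0,0],"travel":[3,-2,-0.5],"grip":76},
    {"rot":[0,0,0],"travel":[3,-2,-0.5],"grip":76},
    {"rot":[0,0,0],"travel":[3,-2,-0.5],"grip":76},
    {"rot":[0,0,0],"travel":[3,-2,-0.3],"grip":76},
    {"rot":[0,0,0],"travel":[2,-1.5,0],"grip":76},
    {"rot":[0,0,0],"travel":[1.5,-1,0],"grip":76},
    {"rot":[0,0,0],"travel":[0.5,-0.3,0],"grip":76}
  ]
}}

```text
time_s: 16.85
tool_pos: [472.3, 187.6, 23.6]
tcp_rot: [[0.153, 0.214, 0.965], [0.554, 0.79, -0.263], [-0.818, 0.575, 0.002]]
contact_force: [-0.5, -0.4, -0.6]
opening: 76.2
```

```bash
python3 plan.py 471.3 187.4 20.5 35 75 3;python3 look.py scene 230 300 200 290 8 scene10
```

```text
t 16.85 pos [472.3, 187.6, 23.6] F [-0.5, -0.4, -0.6] open 76.2 j [3.0, 27.0, 131.0, 76.0, 34.0, -51.0]
rot err deg [-0.11, 0.23, -0.09]
[-0.001, 0.001, -0.001] [0.7, -0.7, -0.3] 1.0
[-0.001, 0.001, -0.001] [0.8, -0.7, -0.3] 1.0
[-0.001, 0.001, -0.001] [0.8, -0.7, -0.3] 1.0
```

View pics/scene10.png

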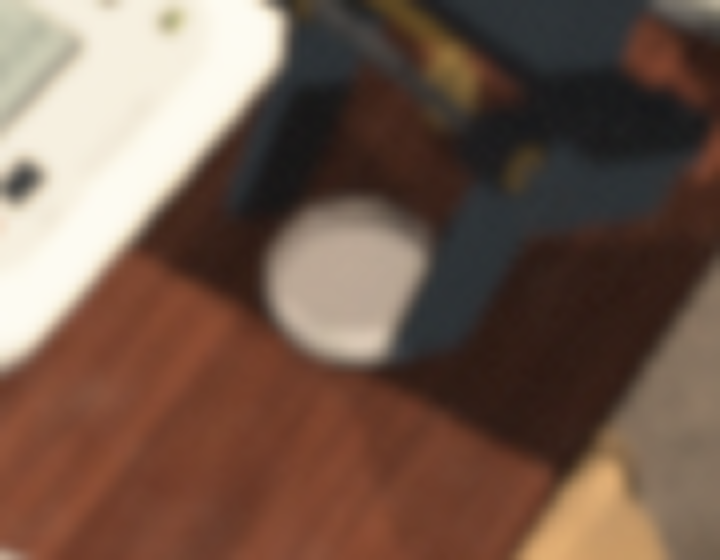

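Request:
{"api": "jog_arm", "payload": {
  "rows": [
    {"rot":[0,0,0],"travel":[0.8,-0.7,-0.4],"grip":76},
    {"rot":[0,0,0],"travel":[0.8,-0.7,-0.4],"grip":72},
    {"rot":[0,0,0],"travel":[0.5,-0.4,0],"grip":68},
    {"rot":[0,0,0],"travel":[0.3,-0.2,0],"grip":65},
    {"rot":[0,0,0],"travel":[0,0,0],"grip":63},
    {"rot":[0,0,0],"travel":[0,0,0],"grip":61},
    {"rot":[0,0,0],"travel":[0,0,0],"grip":58},
    {"rot":[0,0,0],"travel":[0,0,0],"grip":50}
  ],
  "newtons": 8
}}

```text
time_s: 17.7
tool_pos: [471.7, 187.6, 20.6]
tcp_rot: [[0.153, 0.213, 0.965], [0.554, 0.79, -0.263], [-0.818, 0.575, 0.003]]
contact_force: [0.6, 0.7, 0.3]
opening: 59.2
```

Request:
{"api": "jog_arm", "payload": {
  "rows": [
    {"rot":[0,0,0],"travel":[0,0,0],"grip":50},
    {"rot":[0,0,0],"travel":[0,0,0],"grip":50},
    {"rot":[0,0,0],"travel":[-1,0.7,0],"grip":50},
    {"rot":[0,0,0],"travel":[-2,1.4,0],"grip":50},
    {"rot":[0,0,0],"travel":[-3,2.1,0],"grip":50},
    {"rot":[0,0,0],"travel":[-4,2.8,0],"grip":50},
    {"rot":[0,0,0],"travel":[-4,2.8,0],"grip":50},
    {"rot":[0,0,0],"travel":[-3,2.1,0],"grip":50}
  ]
}}

```text
time_s: 18.5
tool_pos: [471.4, 187.5, 42.9]
tcp_rot: [[0.153, 0.213, 0.965], [0.554, 0.79, -0.263], [-0.818, 0.575, 0.002]]
contact_force: [-0.6, -1.0, -0.2]
opening: 58.8
```

```bash
python3 look.py scene 220 290 200 290 8 scene11; python3 plan.py 471 186 140 35 75 8 e
```

```text
t 18.55 pos [471.6, 187.6, 43.3] F [0.5, 0.2, -0.2] open 58.9 j [3.0, 24.0, 132.0, 73.0, 35.0, -47.0]
rot err deg [-0.08, 0.26, -0.11]
[-0.0, 0.0, -0.0] [-3.9, 2.6, 0.0] 5.0
[-0.0, 0.001, -0.0] [-8.9, 6.0, 0.0] 11.0
[-0.0, 0.001, -0.0] [-12.6, 8.6, 0.0] 15.0
[-0.0, 0.001, -0.0] [-14.7, 9.9, -0.0] 18.0
[-0.0, 0.001, -0.0] [-14.7, 9.9, -0.0] 18.0
[-0.0, 0.001, -0.0] [-12.6, 8.5, -0.0] 15.0
[-0.0, 0.001, -0.0] [-8.9, 6.0, -0.0] 11.0
[-0.0, 0.0, -0.0] [-3.9, 2.6, -0.0] 5.0
```

View pics/scene11.png

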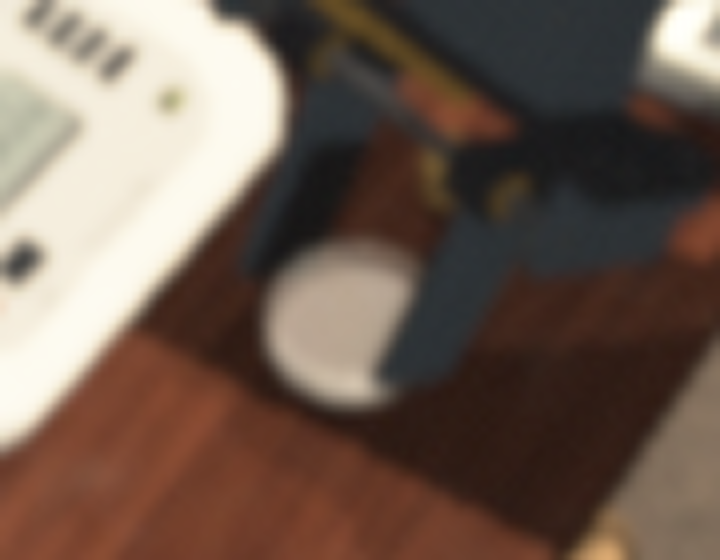

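The opening holds at 58.8 mm and the dish rose with the fingers. I lift and carry it.

Request:
{"api": "jog_arm", "payload": {
  "rows": [
    {"rot":[0,0,0],"travel":[-4,2.8,0],"grip":50},
    {"rot":[0,0,0],"travel":[-9,6,0],"grip":50},
    {"rot":[0,0,0],"travel":[-13,9,0],"grip":50},
    {"rot":[0,0,0],"travel":[-15,10,0],"grip":50},
    {"rot":[0,0,0],"travel":[-15,10,0],"grip":50},
    {"rot":[0,0,0],"travel":[-12,8,1],"grip":50},
    {"rot":[0,0,0],"travel":[-9,6,2],"grip":50},
    {"rot":[0,0,0],"travel":[-5,3,3],"grip":50}
  ]
}}

```text
time_s: 19.35
tool_pos: [475.3, 183.5, 146.7]
tcp_rot: [[0.152, 0.214, 0.965], [0.553, 0.791, -0.263], [-0.819, 0.574, 0.001]]
contact_force: [0.9, -0.2, -0.2]
opening: 58.9
```

```bash
python3 look.py top 190 260 140 290 5 top12;python3 plan.py 500 -150 150 35 60 16 
```

```text
t 19.4 pos [476.2, 183.4, 147.3] F [1.7, -0.6, 0.8] open 58.7 j [2.0, 10.0, 132.0, 56.0, 41.0, -27.0]
rot err deg [12.16, -8.37, -0.04]
[0.013, -0.009, -0.0] [-11.4, -16.1, 6.9] 21.0
[0.013, -0.009, -0.0] [-11.4, -16.0, 7.2] 21.0
[0.013, -0.009, -0.0] [-11.3, -15.9, 7.5] 21.0
[0.013, -0.009, -0.0] [-11.2, -15.8, 7.9] 21.0
[0.013, -0.009, -0.0] [-11.2, -15.7, 8.2] 21.0
[0.013, -0.009, -0.0] [-11.1, -15.5, 8.5] 21.0
[0.013, -0.009, -0.0] [-11.0, -15.4, 8.8] 21.0
[0.013, -0.009, -0.0] [-10.9, -15.3, 9.1] 21.0
[0.013, -0.009, -0.0] [-10.8, -15.2, 9.4] 21.0
[0.013, -0.009, -0.0] [-10.8, -15.1, 9.7] 21.0
[0.013, -0.009, -0.0] [-10.7, -14.9, 10.0] 21.0
[0.013, -0.009, -0.0] [-10.6, -14.8, 10.3] 21.0
[0.013, -0.009, -0.0] [-10.5, -14.7, 10.6] 21.0
[0.013, -0.009, -0.0] [-10.4, -14.5, 10.9] 21.0
[0.013, -0.009, -0.0] [-10.3, -14.4, 11.1] 21.0
[0.013, -0.009, -0.0] [-10.2, -14.2, 11.4] 21.0
```

View pics/top12.png

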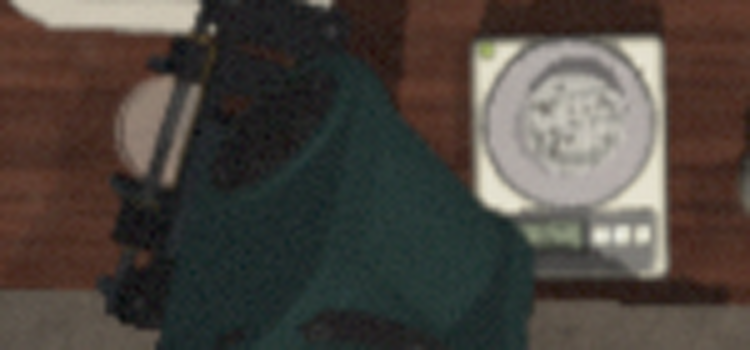

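The picture shows the seed dish concentric on the pan (dish ≈(572,124), pan ≈(570,122)) and the empty dish in the jaws.

Request:
{"api": "jog_arm", "payload": {
  "rows": [
    {"rot":[0.006,-0.004,0],"travel":[-4,-6,2.5],"grip":50},
    {"rot":[0.01,-0.007,0],"travel":[-8,-11,5],"grip":50},
    {"rot":[0.013,-0.009,0],"travel":[-11,-16,7],"grip":50},
    {"rot":[0.013,-0.009,0],"travel":[-14,-20,9],"grip":50},
    {"rot":[0.013,-0.009,0],"travel":[-16,-22,11],"grip":50},
    {"rot":[0.013,-0.009,0],"travel":[-17,-23,12],"grip":50},
    {"rot":[0.013,-0.009,0],"travel":[-17,-23,13],"grip":50},
    {"rot":[0.013,-0.009,0],"travel":[-17,-23,14],"grip":50}
  ]
}}

```text
time_s: 20.2
tool_pos: [486.2, -14.8, 145.5]
tcp_rot: [[0.21, 0.308, 0.928], [0.534, 0.759, -0.373], [-0.819, 0.574, -0.005]]
contact_force: [1.2, -0.9, 0.3]
opening: 59.0
```

```bash
python3 plan.py 510 -200 150 35 45 8 
```

```text
t 20.2 pos [486.2, -14.8, 145.5] F [1.2, -0.9, 0.3] open 59.0 j [-22.0, 12.0, 130.0, 48.0, 50.0, -36.0]
rot err deg [18.77, -13.5, 0.06]
[0.041, -0.029, 0.0] [-12.2, -16.3, 11.4] 23.0
[0.041, -0.029, 0.0] [-11.8, -15.8, 12.4] 23.0
[0.041, -0.029, 0.0] [-11.5, -15.3, 13.4] 23.0
[0.041, -0.029, 0.0] [-11.1, -14.7, 14.3] 23.0
[0.041, -0.029, 0.0] [-10.6, -14.1, 15.2] 23.0
[0.041, -0.029, 0.0] [-10.2, -13.5, 16.1] 23.0
[0.041, -0.029, 0.0] [-9.7, -12.8, 16.9] 23.0
[0.041, -0.029, 0.0] [-9.2, -12.1, 17.7] 23.0
```

Request:
{"api": "jog_arm", "payload": {
  "rows": [
    {"rot":[0.041,-0.029,0],"travel":[-14,-19,12],"grip":50},
    {"rot":[0.041,-0.029,0],"travel":[-13,-18,13],"grip":50},
    {"rot":[0.041,-0.029,0],"travel":[-12,-16,13.5],"grip":50},
    {"rot":[0.041,-0.029,0],"travel":[-11.5,-15,14.5],"grip":50},
    {"rot":[0.041,-0.029,0],"travel":[-11,-14,15],"grip":50},
    {"rot":[0.041,-0.029,0],"travel":[-10,-13.5,16],"grip":50},
    {"rot":[0.041,-0.029,0],"travel":[-9,-12,16],"grip":50},
    {"rot":[0.041,-0.029,0],"travel":[-6,-8,14],"grip":50}
  ]
}}

```text
time_s: 21.0
tool_pos: [503.5, -211.3, 143.2]
tcp_rot: [[0.406, 0.597, 0.692], [0.402, 0.563, -0.722], [-0.821, 0.571, -0.012]]
contact_force: [-0.6, -0.4, 0.1]
opening: 58.7
```

```bash
python3 plan.py 575 -312 150 35 10 16 
```

```text
t 21.0 pos [503.5, -211.3, 143.2] F [-0.6, -0.4, 0.1] open 58.7 j [-41.0, 16.0, 124.0, 49.0, 49.0, -31.0]
rot err deg [27.32, -19.86, 0.36]
[0.03, -0.022, 0.0] [-1.1, -0.6, 7.6] 8.0
[0.03, -0.022, 0.0] [-0.9, -0.4, 7.7] 8.0
[0.03, -0.022, 0.0] [-0.7, -0.2, 7.7] 8.0
[0.03, -0.022, 0.0] [-0.6, 0.1, 7.7] 8.0
[0.03, -0.022, 0.0] [-0.4, 0.3, 7.7] 8.0
[0.03, -0.022, 0.0] [-0.2, 0.5, 7.7] 8.0
[0.03, -0.022, 0.0] [-0.1, 0.7, 7.7] 8.0
[0.03, -0.022, 0.0] [0.1, 1.0, 7.7] 8.0
[0.03, -0.022, 0.0] [0.3, 1.2, 7.6] 8.0
[0.03, -0.022, 0.0] [0.4, 1.4, 7.6] 8.0
[0.03, -0.022, 0.0] [0.6, 1.7, 7.5] 8.0
[0.03, -0.022, 0.0] [0.8, 1.9, 7.5] 8.0
[0.03, -0.022, 0.0] [0.9, 2.1, 7.4] 8.0
[0.03, -0.022, 0.0] [1.1, 2.3, 7.3] 8.0
[0.03, -0.022, 0.0] [1.2, 2.5, 7.2] 8.0
[0.03, -0.022, 0.0] [1.4, 2.7, 7.1] 8.0
```

Request:
{"api": "jog_arm", "payload": {
  "rows": [
    {"rot":[0.04,-0.03,0],"travel":[-2,-1,11],"grip":50},
    {"rot":[0.04,-0.03,0],"travel":[-1.5,-0.5,11],"grip":50},
    {"rot":[0.04,-0.03,0],"travel":[-1,0,11],"grip":50},
    {"rot":[0.04,-0.03,0],"travel":[-1,0,11],"grip":50},
    {"rot":[0.04,-0.03,0],"travel":[-0.5,0.5,11],"grip":50},
    {"rot":[0.04,-0.03,0],"travel":[0,1,11],"grip":50},
    {"rot":[0.04,-0.03,0.001],"travel":[0,1.5,11],"grip":50},
    {"rot":[0.04,-0.03,0.001],"travel":[0,2,10],"grip":50}
  ]
}}

```text
time_s: 21.8
tool_pos: [553.6, -287.3, 147.9]
tcp_rot: [[0.539, 0.776, 0.328], [0.187, 0.269, -0.945], [-0.821, 0.571, -0.0]]
contact_force: [0.2, -0.1, 0.3]
opening: 58.8
```

```bash
python3 plan.py 590 -312 140 35 10 8 
```

```text
t 21.8 pos [553.6, -287.3, 147.9] F [0.2, -0.1, 0.3] open 58.8 j [-41.0, 18.0, 121.0, 57.0, 37.0, -16.0]
rot err deg [7.48, -5.23, 0.18]
[0.016, -0.011, 0.0] [2.7, 2.1, 4.4] 6.0
[0.016, -0.011, 0.0] [2.7, 2.2, 4.3] 6.0
[0.016, -0.011, 0.0] [2.8, 2.3, 4.3] 6.0
[0.016, -0.011, 0.0] [2.8, 2.3, 4.2] 6.0
[0.016, -0.011, 0.0] [2.9, 2.4, 4.1] 6.0
[0.016, -0.011, 0.0] [2.9, 2.5, 4.1] 6.0
[0.016, -0.011, 0.0] [3.0, 2.5, 4.0] 6.0
[0.016, -0.011, 0.0] [3.0, 2.6, 3.9] 6.0
```

Request:
{"api": "jog_arm", "payload": {
  "rows": [
    {"rot":[0.02,-0.014,0],"travel":[3,3,5],"grip":50},
    {"rot":[0.02,-0.014,0],"travel":[3,3,4],"grip":50},
    {"rot":[0.02,-0.014,0],"travel":[3,3,4],"grip":50},
    {"rot":[0.02,-0.014,0],"travel":[3,3,4],"grip":50},
    {"rot":[0.015,-0.01,0],"travel":[3,2.5,3],"grip":50},
    {"rot":[0.01,-0.007,0],"travel":[2,2,3],"grip":50},
    {"rot":[0.006,-0.004,0],"travel":[2,1,2],"grip":50},
    {"rot":[0.003,-0.002,0],"travel":[1,0.5,1],"grip":50}
  ]
}}

```text
time_s: 22.6
tool_pos: [589.0, -305.2, 140.8]
tcp_rot: [[0.561, 0.807, 0.183], [0.106, 0.149, -0.983], [-0.821, 0.571, -0.001]]
contact_force: [-0.0, -1.1, 0.4]
opening: 59.2
```

```bash
python3 plan.py 594.5 -312.7 75 35 10 8; python3 look.py top 150 210 300 390 7 top13 
```

```text
t 22.6 pos [589.0, -305.2, 140.8] F [-0.0, -1.1, 0.4] open 59.2 j [-39.0, 20.0, 119.0, 59.0, 31.0, -9.0]
rot err deg [0.39, -0.38, 0.19]
[0.001, -0.001, 0.0] [7.0, -4.3, 1.1] 8.0
[0.001, -0.001, 0.0] [7.0, -4.3, 1.1] 8.0
[0.001, -0.001, 0.0] [7.0, -4.3, 1.0] 8.0
[0.001, -0.001, 0.0] [7.0, -4.3, 1.0] 8.0
[0.001, -0.001, 0.0] [7.0, -4.3, 1.0] 8.0
[0.001, -0.001, 0.0] [7.0, -4.3, 1.0] 8.0
[0.001, -0.001, 0.0] [7.0, -4.3, 1.0] 8.0
[0.001, -0.001, 0.0] [7.0, -4.3, 1.0] 8.0
```

View pics/top13.png

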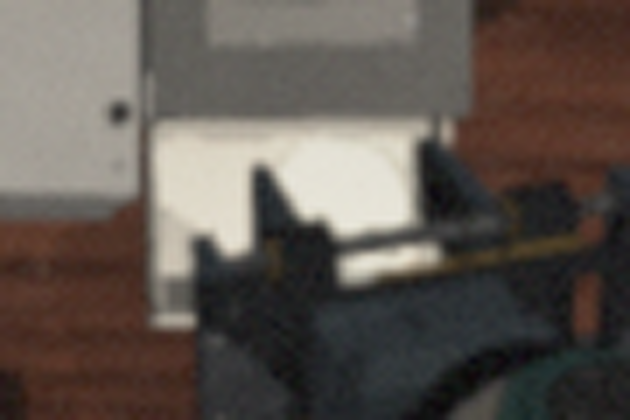

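The drawer is unmoved (plate edge at row ~320) and the dish is in the jaws above it. I go down.

Request:
{"api": "jog_arm", "payload": {
  "rows": [
    {"rot":[0.001,-0.001,0],"travel":[6,-3,2],"grip":50},
    {"rot":[0.001,-0.001,0],"travel":[8,-4,2],"grip":50},
    {"rot":[0.001,-0.001,0],"travel":[9,-5,1.5],"grip":50},
    {"rot":[0.001,-0.001,0],"travel":[9,-5.5,1],"grip":50},
    {"rot":[0.001,-0.001,0],"travel":[8,-5,1],"grip":50},
    {"rot":[0,0,0],"travel":[7,-5,1],"grip":50},
    {"rot":[0,0,0],"travel":[6,-4,0],"grip":50},
    {"rot":[0,0,0],"travel":[3,-2,0],"grip":50}
  ]
}}

```text
time_s: 23.45
tool_pos: [594.4, -313.9, 68.8]
tcp_rot: [[0.561, 0.809, 0.175], [0.1, 0.143, -0.985], [-0.822, 0.57, -0.001]]
contact_force: [-0.0, 0.1, 0.0]
opening: 58.9
```

```bash
python3 plan.py 594.5 -312.7 40 35 10 8 e
```

```text
t 23.45 pos [594.4, -313.9, 68.8] F [-0.0, 0.1, 0.0] open 58.9 j [-39.0, 28.0, 118.0, 70.0, 27.0, -22.0]
rot err deg [0.02, -0.07, 0.28]
[0.0, -0.0, 0.0] [1.2, -0.8, -0.1] 1.0
[0.0, -0.0, 0.001] [2.6, -1.8, -0.1] 3.0
[0.0, -0.0, 0.001] [3.8, -2.6, -0.2] 5.0
[0.0, -0.0, 0.001] [4.4, -3.0, -0.2] 5.0
[0.0, -0.0, 0.001] [4.4, -3.0, -0.2] 5.0
[0.0, -0.0, 0.001] [3.8, -2.6, -0.2] 5.0
[0.0, -0.0, 0.001] [2.6, -1.8, -0.1] 3.0
[0.0, -0.0, 0.0] [1.1, -0.8, -0.1] 1.0
```

Request:
{"api": "jog_arm", "payload": {
  "rows": [
    {"rot":[0,0,0.001],"travel":[2,-1.4,-0.2],"grip":50},
    {"rot":[0,0,0.001],"travel":[4,-2.7,-0.2],"grip":50},
    {"rot":[0,0,0.001],"travel":[4,-2.7,-0.2],"grip":50},
    {"rot":[0,0,0.001],"travel":[4,-2.7,-0.2],"grip":50},
    {"rot":[0,0,0.001],"travel":[4,-2.7,-0.2],"grip":50},
    {"rot":[0,0,0],"travel":[3,-2,-0.2],"grip":50},
    {"rot":[0,0,0],"travel":[1,-0.7,0],"grip":50},
    {"rot":[0,0,0],"travel":[0,0,0],"grip":50}
  ]
}}

```text
time_s: 24.25
tool_pos: [594.6, -312.5, 39.7]
tcp_rot: [[0.565, 0.806, 0.175], [0.101, 0.143, -0.985], [-0.819, 0.574, -0.001]]
contact_force: [-1.1, -0.2, -0.1]
opening: 58.8
```

```bash
python3 plan.py 594.5 -312.7 34 35 10 8
```

```text
t 24.25 pos [594.6, -312.5, 39.7] F [-1.1, -0.2, -0.1] open 58.8 j [-39.0, 31.0, 118.0, 77.0, 27.0, -29.0]
rot err deg [0.02, -0.06, -0.03]
[0.0, -0.0, -0.0] [0.6, -0.4, 0.0] 1.0
[0.0, -0.0, -0.0] [0.6, -0.4, 0.0] 1.0
[0.0, -0.0, -0.0] [0.6, -0.4, 0.0] 1.0
[0.0, -0.0, -0.0] [0.6, -0.4, 0.0] 1.0
[0.0, -0.0, -0.0] [0.6, -0.4, 0.0] 1.0
[0.0, -0.0, -0.0] [0.6, -0.4, 0.0] 1.0
[0.0, -0.0, -0.0] [0.6, -0.4, 0.0] 1.0
[0.0, -0.0, -0.0] [0.6, -0.4, 0.0] 1.0
```

Request:
{"api": "jog_arm", "payload": {
  "rows": [
    {"rot":[0,0,0],"travel":[0.6,-0.4,0],"grip":50},
    {"rot":[0,0,0],"travel":[0.6,-0.4,0],"grip":50},
    {"rot":[0,0,0],"travel":[0.6,-0.4,0],"grip":50},
    {"rot":[0,0,0],"travel":[0.6,-0.4,0],"grip":50},
    {"rot":[0,0,0],"travel":[0.6,-0.4,0],"grip":50},
    {"rot":[0,0,0],"travel":[0.5,-0.4,0],"grip":50},
    {"rot":[0,0,0],"travel":[0.3,-0.2,0],"grip":50},
    {"rot":[0,0,0],"travel":[0.2,-0.1,0],"grip":50}
  ]
}}

```text
time_s: 25.05
tool_pos: [595.0, -312.8, 35.2]
tcp_rot: [[0.566, 0.806, 0.175], [0.1, 0.143, -0.985], [-0.818, 0.575, 0.0]]
contact_force: [-1.1, -0.8, 0.1]
opening: 58.7
```

Request:
{"api": "jog_arm", "payload": {
  "rows": [
    {"rot":[0,0,0],"travel":[0.3,-0.2,0],"grip":50},
    {"rot":[0,0,0],"travel":[0.3,-0.2,0],"grip":50},
    {"rot":[0,0,0],"travel":[0.3,-0.2,0],"grip":50},
    {"rot":[0,0,0],"travel":[0.3,-0.2,0],"grip":50},
    {"rot":[0,0,0],"travel":[0.3,-0.2,0],"grip":50},
    {"rot":[0,0,0],"travel":[0.2,-0.2,0],"grip":50},
    {"rot":[0,0,0],"travel":[0,0,0],"grip":50},
    {"rot":[0,0,0],"travel":[0,0,0],"grip":50}
  ]
}}

```text
time_s: 25.85
tool_pos: [595.6, -312.8, 33.8]
tcp_rot: [[0.567, 0.805, 0.175], [0.101, 0.143, -0.985], [-0.818, 0.576, 0.0]]
contact_force: [-1.0, 0.7, 1.4]
opening: 59.1
```

Request:
{"api": "jog_arm", "payload": {
  "rows": [
    {"rot":[0,0,0],"travel":[0.3,-0.2,0],"grip":50},
    {"rot":[0,0,0],"travel":[0.3,-0.2,0],"grip":50},
    {"rot":[0,0,0],"travel":[0.2,-0.2,0],"grip":50},
    {"rot":[0,0,0],"travel":[0,0,0],"grip":50},
    {"rot":[0,0,0],"travel":[0,0,0],"grip":59.5},
    {"rot":[0,0,0],"travel":[0,0,0],"grip":60.5},
    {"rot":[0,0,0],"travel":[0,0,0],"grip":62},
    {"rot":[0,0,0],"travel":[0,0,0],"grip":64}
  ]
}}

```text
time_s: 26.65
tool_pos: [595.9, -312.8, 33.0]
tcp_rot: [[0.567, 0.805, 0.175], [0.101, 0.143, -0.985], [-0.817, 0.576, 0.0]]
contact_force: [-0.8, 0.4, 0.4]
opening: 64.1
```

```bash
python3 look.py top 150 210 300 390 7 top14;python3 look.py scene 130 200 250 340 7 scene14 
```

```text
(no output)
```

View pics/top14.png

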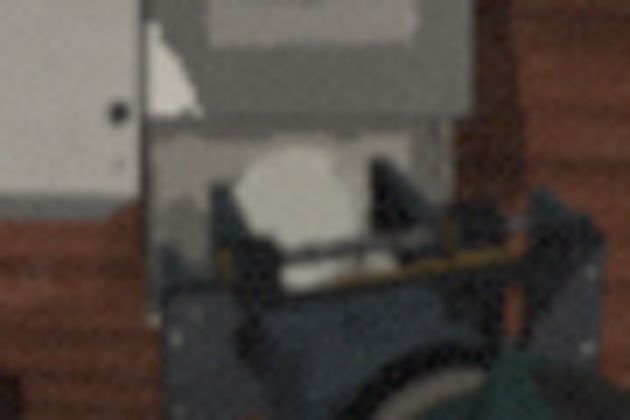

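The dish lies on the drawer floor between the opened fingers (top edge at row ~148, as the first dish). I open and lift straight up.

Request:
{"api": "jog_arm", "payload": {
  "rows": [
    {"rot":[0,0,0],"travel":[0,0,0],"grip":68},
    {"rot":[0,0,0],"travel":[0,0,0],"grip":72},
    {"rot":[0,0,0],"travel":[0,0,0],"grip":75},
    {"rot":[0,0,0],"travel":[-2,1.4,0],"grip":75},
    {"rot":[0,0,0],"travel":[-5,3.5,0],"grip":75},
    {"rot":[0,0,0],"travel":[-9,6.3,0],"grip":75},
    {"rot":[0,0,0],"travel":[-12,8.4,0],"grip":75},
    {"rot":[0,0,0],"travel":[-12,8.4,0],"grip":75}
  ]
}}

```text
time_s: 27.55
tool_pos: [594.8, -312.2, 82.6]
tcp_rot: [[0.565, 0.806, 0.175], [0.102, 0.142, -0.985], [-0.819, 0.574, -0.002]]
contact_force: [1.0, -0.3, 0.2]
opening: 75.1
```

Request:
{"api": "jog_arm", "payload": {
  "rows": [
    {"rot":[0,0,0],"travel":[-12,8,0],"grip":75},
    {"rot":[0,0,0],"travel":[-16,3,-1],"grip":60},
    {"rot":[0,0,0],"travel":[-20,-6,-2],"grip":45},
    {"rot":[0,0,0],"travel":[-20,-16,-4],"grip":30},
    {"rot":[0,0,0],"travel":[-18,-22,-4],"grip":15},
    {"rot":[0,0,0],"travel":[-12,-17,-4],"grip":0},
    {"rot":[0,0,0],"travel":[-7,-10,-2],"grip":0},
    {"rot":[0,0,0],"travel":[-3,-4,0],"grip":0}
  ]
}}

```text
time_s: 28.35
tool_pos: [477.1, -316.5, 142.9]
tcp_rot: [[0.569, 0.803, 0.176], [0.098, 0.146, -0.984], [-0.817, 0.577, 0.005]]
contact_force: [0.1, 0.1, -0.3]
opening: 21.6
```

```bash
python3 -c "
from plan import *
state()"; python3 look.py top 150 210 300 390 7 top15;python3 look.py scene 130 200 250 340 7 scene15 
```

```text
t 28.35 pos [477.1, -316.5, 142.9] F [0.1, 0.1, -0.3] open 21.6 j [-49.0, 14.0, 128.0, 61.0, 34.0, -20.0]
```

View pics/top15.png

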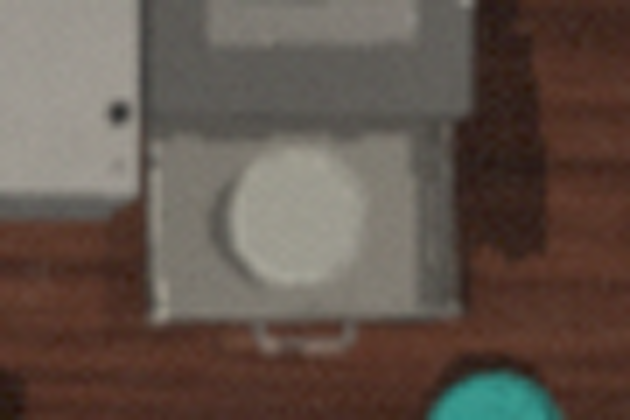

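View pics/scene15.png

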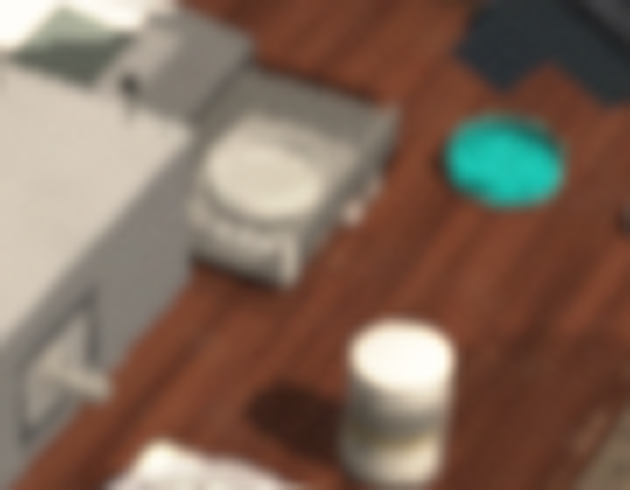

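Top view: the empty dish stands flat in the drawer at (297,215). The scene view agrees. Next I turn the tool vertical, jaws shut along x, to push the handle with the flat back of a finger.

```bash
python3 - <<'E'
from h import *
t=load("top15.npz")
print("handle front",onz(t,[(300+258/7,150+345/7),(300+352/7,150+347/7)],26).round(1).tolist())
print("plate",onz(t,[(300+155/7,150+318/7),(300+460/7,150+315/7)],37).round(1).tolist())
E
python3 plan.py 495 -317 110 0 90 16
```

```text
handle front [[536.9, -295.1, 26.0], [536.9, -336.6, 26.0]]
plate [[547.2, -247.6, 37.0], [551.2, -381.0, 37.0]]
t 28.45 pos [477.8, -316.8, 142.9] F [0.7, 0.6, -1.0] open 13.9 j [-49.0, 14.0, 128.0, 61.0, 34.0, -20.0]
rot err deg [-77.07, 24.73, -29.1]
[-0.084, 0.027, -0.032] [2.3, -0.3, 0.2] 2.0
[-0.084, 0.027, -0.032] [2.3, -0.3, 0.2] 2.0
[-0.084, 0.027, -0.032] [2.3, -0.2, 0.3] 2.0
[-0.084, 0.027, -0.032] [2.3, -0.2, 0.3] 2.0
[-0.084, 0.027, -0.032] [2.3, -0.1, 0.4] 2.0
[-0.084, 0.027, -0.032] [2.3, -0.1, 0.4] 2.0
[-0.084, 0.027, -0.032] [2.3, -0.1, 0.5] 2.0
[-0.084, 0.027, -0.032] [2.3, -0.0, 0.5] 2.0
[-0.084, 0.027, -0.032] [2.2, 0.0, 0.6] 2.0
[-0.084, 0.027, -0.032] [2.2, 0.0, 0.7] 2.0
[-0.084, 0.027, -0.032] [2.2, 0.0, 0.7] 2.0
[-0.084, 0.027, -0.032] [2.2, 0.0, 0.8] 2.0
[-0.084, 0.027, -0.032] [2.2, 0.0, 0.8] 2.0
[-0.084, 0.027, -0.032] [2.1, 0.0, 0.9] 2.0
[-0.084, 0.027, -0.032] [2.1, 0.0, 1.0] 2.0
[-0.084, 0.027, -0.032] [2.1, 0.0, 1.0] 2.0
```

Request:
{"api": "jog_arm", "payload": {
  "rows": [
    {"rot":[-0.084,0.027,-0.032],"travel":[1,0,0],"grip":0},
    {"rot":[-0.084,0.027,-0.032],"travel":[2,0,0],"grip":0},
    {"rot":[-0.084,0.027,-0.032],"travel":[2,0,0],"grip":0},
    {"rot":[-0.084,0.027,-0.032],"travel":[2,0,0],"grip":0},
    {"rot":[-0.084,0.027,-0.032],"travel":[2,0,0],"grip":0},
    {"rot":[-0.084,0.027,-0.032],"travel":[2,0,0],"grip":0},
    {"rot":[-0.084,0.027,-0.032],"travel":[2,0,0],"grip":0},
    {"rot":[-0.084,0.027,-0.032],"travel":[2,0,0],"grip":0}
  ]
}}

```text
time_s: 29.25
tool_pos: [490.5, -315.8, 128.9]
tcp_rot: [[0.264, 0.569, 0.779], [0.158, 0.771, -0.616], [-0.952, 0.286, 0.114]]
contact_force: [0.2, -0.2, 0.1]
opening: 0.3
```

```bash
python3 plan.py 495 -317 110 0 90 8
```

```text
t 29.25 pos [490.5, -315.8, 128.9] F [0.2, -0.2, 0.1] open 0.3 j [-43.0, 18.0, 119.0, 27.0, 41.0, -25.0]
rot err deg [-37.08, 11.82, -13.88]
[-0.081, 0.026, -0.03] [2.4, -0.5, 0.3] 2.0
[-0.081, 0.026, -0.03] [2.4, -0.4, 0.3] 2.0
[-0.081, 0.026, -0.03] [2.4, -0.4, 0.3] 2.0
[-0.081, 0.026, -0.03] [2.4, -0.3, 0.3] 2.0
[-0.081, 0.026, -0.03] [2.4, -0.3, 0.4] 2.0
[-0.081, 0.026, -0.03] [2.4, -0.2, 0.4] 2.0
[-0.081, 0.026, -0.03] [2.4, -0.2, 0.5] 2.0
[-0.081, 0.026, -0.03] [2.4, -0.2, 0.5] 2.0
```

Request:
{"api": "jog_arm", "payload": {
  "rows": [
    {"rot":[-0.085,0.027,-0.032],"travel":[2,0,0],"grip":0},
    {"rot":[-0.085,0.027,-0.032],"travel":[2,0,0],"grip":0},
    {"rot":[-0.085,0.027,-0.032],"travel":[2,0,0],"grip":0},
    {"rot":[-0.085,0.027,-0.032],"travel":[3,0,0],"grip":0},
    {"rot":[-0.085,0.027,-0.032],"travel":[3,0,0],"grip":0},
    {"rot":[-0.085,0.027,-0.032],"travel":[3,0,0],"grip":0},
    {"rot":[-0.06,0.02,-0.022],"travel":[3,0,0],"grip":0},
    {"rot":[-0.02,0.007,-0.01],"travel":[2,0,0],"grip":0}
  ]
}}

```text
time_s: 30.05
tool_pos: [502.4, -313.9, 108.1]
tcp_rot: [[0.011, 0.026, 1.0], [0.005, 1.0, -0.026], [-1.0, 0.005, 0.011]]
contact_force: [1.1, -0.3, -0.5]
opening: 0.4
```

```bash
python3 plan.py 497 -317 30 0 90 8 e
```

```text
t 30.05 pos [502.4, -313.9, 108.1] F [1.1, -0.3, -0.5] open 0.4 j [-35.0, 22.0, 115.0, 1.0, 43.0, -34.0]
rot err deg [-1.51, 0.62, -0.28]
[-0.001, 0.001, -0.0] [3.8, -0.2, -0.3] 4.0
[-0.003, 0.001, -0.001] [8.6, -0.4, -0.7] 9.0
[-0.004, 0.002, -0.001] [12.3, -0.6, -1.0] 12.0
[-0.005, 0.002, -0.001] [14.3, -0.6, -1.1] 14.0
[-0.005, 0.002, -0.001] [14.3, -0.6, -1.1] 14.0
[-0.004, 0.002, -0.001] [12.3, -0.5, -0.9] 12.0
[-0.003, 0.001, -0.001] [8.6, -0.3, -0.6] 9.0
[-0.001, 0.001, -0.0] [3.8, -0.1, -0.3] 4.0
```

Request:
{"api": "jog_arm", "payload": {
  "rows": [
    {"rot":[-0.003,0.001,0],"travel":[4,0,-1],"grip":0},
    {"rot":[-0.004,0.001,0],"travel":[9,-0.5,-1],"grip":0},
    {"rot":[-0.004,0.002,-0.001],"travel":[13,-0.5,-1.5],"grip":0},
    {"rot":[-0.005,0.002,-0.001],"travel":[15,-0.5,-1.5],"grip":0},
    {"rot":[-0.005,0.002,-0.001],"travel":[14,-0.5,-1],"grip":0},
    {"rot":[-0.003,0.002,-0.001],"travel":[12,-0.5,-1],"grip":0},
    {"rot":[0,0,0],"travel":[8,-0.5,0],"grip":0},
    {"rot":[0,0,0],"travel":[3,0,0],"grip":0}
  ]
}}

```text
time_s: 30.85
tool_pos: [495.2, -316.3, 21.6]
tcp_rot: [[-0.0, 0.005, 1.0], [0.003, 1.0, -0.005], [-1.0, 0.003, -0.0]]
contact_force: [-0.7, 0.0, 1.0]
opening: 0.8
```

```bash
python3 plan.py 518 -317 25 0 90 8; python3 look.py scene 130 210 250 350 7 scene16
```

```text
t 30.85 pos [495.2, -316.3, 21.6] F [-0.7, 0.0, 1.0] open 0.8 j [-35.0, 30.0, 115.0, 0.0, 35.0, -35.0]
rot err deg [-0.29, -0.02, -0.17]
[-0.001, -0.0, -0.0] [-0.4, -0.1, 2.9] 3.0
[-0.001, -0.0, -0.0] [-0.4, -0.1, 2.9] 3.0
[-0.001, -0.0, -0.0] [-0.4, -0.1, 2.9] 3.0
[-0.001, -0.0, -0.0] [-0.4, -0.1, 2.9] 3.0
[-0.001, -0.0, -0.0] [-0.4, -0.1, 2.9] 3.0
[-0.001, -0.0, -0.0] [-0.4, -0.1, 2.9] 3.0
[-0.001, -0.0, -0.0] [-0.4, -0.1, 2.9] 3.0
[-0.001, -0.0, -0.0] [-0.4, -0.1, 2.9] 3.0
```

View pics/scene16.png

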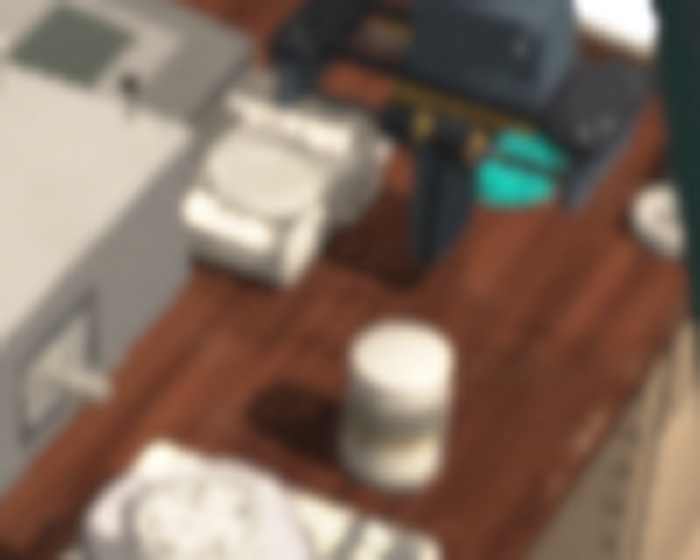

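Picture: the closed fingers stand in front of the handle (fingers ≈(440,200), handle ≈(378,185)) and the dish lies flat in the drawer. I start a slow push.

Request:
{"api": "jog_arm", "payload": {
  "rows": [
    {"rot":[0,0,0],"travel":[-1,0,2],"grip":0},
    {"rot":[0,0,0],"travel":[-1,0,3],"grip":0},
    {"rot":[0,0,0],"travel":[-1,0,3],"grip":0},
    {"rot":[0,0,0],"travel":[-0.5,0,3],"grip":0},
    {"rot":[0,0,0],"travel":[0,0,3],"grip":0},
    {"rot":[0,0,0],"travel":[0,0,3],"grip":0},
    {"rot":[0,0,0],"travel":[0,0,2],"grip":0},
    {"rot":[0,0,0],"travel":[0,0,2],"grip":0}
  ]
}}

```text
time_s: 31.7
tool_pos: [519.5, -317.1, 27.6]
tcp_rot: [[0.003, 0.005, 1.0], [0.001, 1.0, -0.005], [-1.0, 0.001, 0.003]]
contact_force: [0.8, 0.9, 0.3]
opening: 0.4
```

Request:
{"api": "jog_arm", "payload": {
  "rows": [
    {"rot":[0,0,0],"travel":[0,0,2],"grip":0},
    {"rot":[0,0,0],"travel":[0,0,2],"grip":0},
    {"rot":[0,0,0],"travel":[0,0,2],"grip":0},
    {"rot":[0,0,0],"travel":[0,0,2],"grip":0},
    {"rot":[0,0,0],"travel":[0,0,2],"grip":0},
    {"rot":[0,0,0],"travel":[0,0,2],"grip":0},
    {"rot":[0,0,0],"travel":[0,0,2],"grip":0},
    {"rot":[0,0,0],"travel":[0,0,2],"grip":0}
  ]
}}

```text
time_s: 32.5
tool_pos: [536.4, -316.9, 27.3]
tcp_rot: [[0.002, 0.005, 1.0], [0.002, 1.0, -0.005], [-1.0, 0.002, 0.002]]
contact_force: [0.1, 0.6, -0.6]
opening: 0.3
```

```bash
python3 look.py top 150 210 300 390 7 top17
```

```text
(no output)
```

View pics/top17.png

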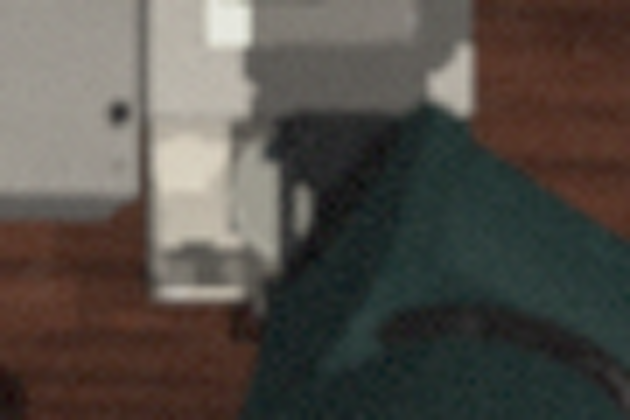

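The plate edge has moved from row 322 to 298, so the drawer slides with the push. I continue gently.

Request:
{"api": "jog_arm", "payload": {
  "rows": [
    {"rot":[0,0,0],"travel":[0,0,2.5],"grip":0},
    {"rot":[0,0,0],"travel":[0,0.1,3],"grip":0},
    {"rot":[0,0,0],"travel":[0,0.1,3],"grip":0},
    {"rot":[0,0,0],"travel":[0,0.1,3],"grip":0},
    {"rot":[0,0,0],"travel":[0,0.1,3],"grip":0},
    {"rot":[0,0,0],"travel":[0,0.1,3],"grip":0},
    {"rot":[0,0,0],"travel":[0,0.1,3],"grip":0},
    {"rot":[0,0,0],"travel":[0,0.1,3],"grip":0}
  ]
}}

```text
time_s: 33.35
tool_pos: [562.1, -316.3, 27.3]
tcp_rot: [[0.002, 0.005, 1.0], [0.002, 1.0, -0.005], [-1.0, 0.002, 0.002]]
contact_force: [-0.3, 0.7, 0.1]
opening: 0.6
```

Request:
{"api": "jog_arm", "payload": {
  "rows": [
    {"rot":[0,0,0],"travel":[0,0.1,3],"grip":0},
    {"rot":[0,0,0],"travel":[0,0.1,3],"grip":0},
    {"rot":[0,0,0],"travel":[0,0.1,3],"grip":0},
    {"rot":[0,0,0],"travel":[0,0.1,3],"grip":0},
    {"rot":[0,0,0],"travel":[0,0.1,3],"grip":0},
    {"rot":[0,0,0],"travel":[0,0.1,3],"grip":0},
    {"rot":[0,0,0],"travel":[0,0.1,2.5],"grip":0},
    {"rot":[0,0,0],"travel":[0,0.1,2.5],"grip":0}
  ]
}}

```text
time_s: 34.15
tool_pos: [587.3, -315.5, 27.3]
tcp_rot: [[0.002, 0.005, 1.0], [0.002, 1.0, -0.005], [-1.0, 0.002, 0.002]]
contact_force: [0.2, 1.1, 0.5]
opening: 0.1
```

Request:
{"api": "jog_arm", "payload": {
  "rows": [
    {"rot":[0,0,0],"travel":[0,0.1,2],"grip":0},
    {"rot":[0,0,0],"travel":[0,0.1,2],"grip":0},
    {"rot":[0,0,0],"travel":[0,0.1,2],"grip":0},
    {"rot":[0,0,0],"travel":[0,0.1,2],"grip":0},
    {"rot":[0,0,0],"travel":[0,0.1,1.5],"grip":0},
    {"rot":[0,0,0],"travel":[0,0.1,1.5],"grip":0},
    {"rot":[0,0,0],"travel":[0,0.1,1.5],"grip":0},
    {"rot":[0,0,0],"travel":[0,0,1],"grip":0}
  ]
}}

```text
time_s: 34.95
tool_pos: [602.1, -314.9, 27.3]
tcp_rot: [[0.002, 0.005, 1.0], [0.001, 1.0, -0.005], [-1.0, 0.002, 0.002]]
contact_force: [-0.3, 0.0, 0.6]
opening: 0.5
```

```bash
python3 look.py scene 120 200 250 350 7 scene18;python3 look.py top 140 200 300 390 7 top18
```

```text
(no output)
```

View pics/scene18.png

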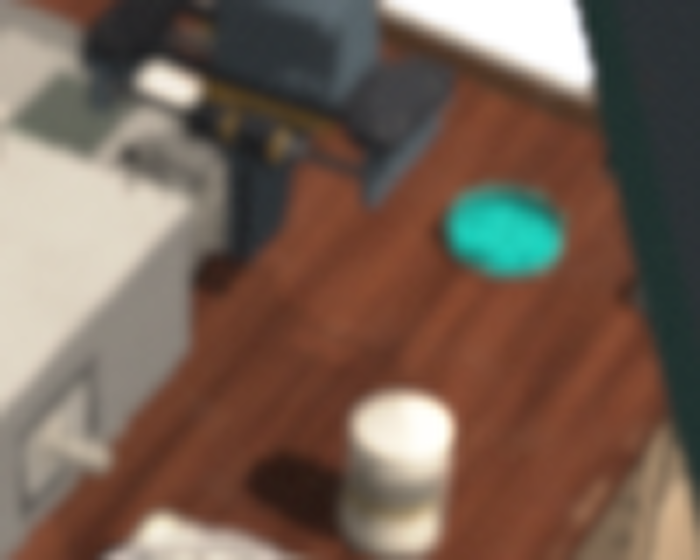

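View pics/top18.png

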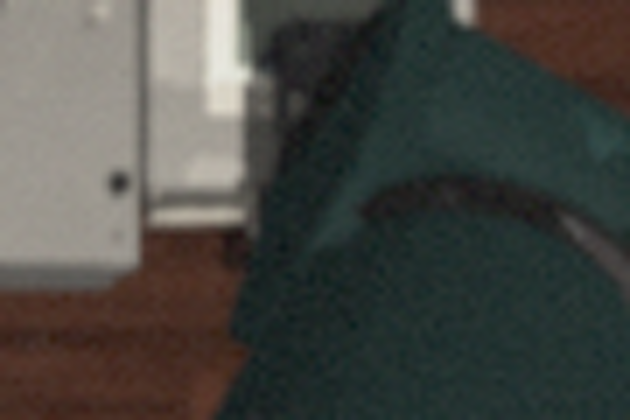

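Request:
{"api": "jog_arm", "payload": {
  "rows": [
    {"rot":[0,0,0],"travel":[0,0,1.2],"grip":0},
    {"rot":[0,0,0],"travel":[0,0,1.2],"grip":0},
    {"rot":[0,0,0],"travel":[0,0,1.2],"grip":0},
    {"rot":[0,0,0],"travel":[0,0,1.2],"grip":0},
    {"rot":[0,0,0],"travel":[0,0,1],"grip":0},
    {"rot":[0,0,0],"travel":[0,0,1],"grip":0},
    {"rot":[0,0,0],"travel":[0,0,1],"grip":0},
    {"rot":[0,0,0],"travel":[0,0,1],"grip":0}
  ]
}}

```text
time_s: 35.85
tool_pos: [611.4, -314.8, 27.3]
tcp_rot: [[0.002, 0.005, 1.0], [0.002, 1.0, -0.005], [-1.0, 0.002, 0.002]]
contact_force: [-0.7, 1.4, 0.8]
opening: 0.5
```

Request:
{"api": "jog_arm", "payload": {
  "rows": [
    {"rot":[0,0,0],"travel":[0,0,0.8],"grip":0},
    {"rot":[0,0,0],"travel":[0,0,0.8],"grip":0},
    {"rot":[0,0,0],"travel":[0,0,0.8],"grip":0},
    {"rot":[0,0,0],"travel":[0,0,0.8],"grip":0},
    {"rot":[0,0,0],"travel":[0,0,0.8],"grip":0},
    {"rot":[0,0,0],"travel":[0,0,0.8],"grip":0},
    {"rot":[0,0,0],"travel":[0,0,0.8],"grip":0},
    {"rot":[0,0,0],"travel":[0,0,0.8],"grip":0}
  ]
}}

```text
time_s: 36.65
tool_pos: [613.5, -314.7, 27.1]
tcp_rot: [[-0.009, 0.004, 1.0], [0.004, 1.0, -0.004], [-1.0, 0.004, -0.009]]
contact_force: [-7.0, -0.6, 6.9]
opening: 0.3
```

The push stopped at TCP x=613.5 with 7 N, where home was predicted. I back off and look.

Request:
{"api": "jog_arm", "payload": {
  "rows": [
    {"rot":[0,0,0],"travel":[0,0,0],"grip":0},
    {"rot":[0,0,0],"travel":[0,0,0],"grip":0},
    {"rot":[0,0,0],"travel":[0,0,-1],"grip":0},
    {"rot":[0,0,0],"travel":[0,0,-3],"grip":0},
    {"rot":[0,0,0],"travel":[0,0,-8],"grip":0},
    {"rot":[0,0,0],"travel":[0,0,-15],"grip":0},
    {"rot":[0,0,0],"travel":[0,0,-20],"grip":0},
    {"rot":[0,0,0],"travel":[-5,0,-20],"grip":0}
  ]
}}

```text
time_s: 37.45
tool_pos: [543.4, -314.2, 32.3]
tcp_rot: [[-0.008, 0.002, 1.0], [0.004, 1.0, -0.002], [-1.0, 0.004, -0.008]]
contact_force: [-0.4, -0.9, -0.2]
opening: 0.9
```

Request:
{"api": "jog_arm", "payload": {
  "rows": [
    {"rot":[0,0,0],"travel":[-10,0,-15],"grip":0},
    {"rot":[0,0,0],"travel":[-20,0,-15],"grip":0},
    {"rot":[0,0,0],"travel":[-30,0,-15],"grip":0},
    {"rot":[0,0,0],"travel":[-30,-15,-15],"grip":0},
    {"rot":[0,0,0],"travel":[-30,-30,-15],"grip":0},
    {"rot":[0,0,0],"travel":[-20,-35,-10],"grip":0},
    {"rot":[0,0,0],"travel":[-10,-25,0],"grip":0},
    {"rot":[0,0,0],"travel":[0,-10,0],"grip":0}
  ]
}}

```text
time_s: 38.25
tool_pos: [443.4, -429.3, 186.7]
tcp_rot: [[-0.012, 0.003, 1.0], [0.006, 1.0, -0.003], [-1.0, 0.006, -0.012]]
contact_force: [0.8, -0.2, -0.6]
opening: 0.7
```

```bash
python3 look.py scene 110 280 190 350 4.5 scene19;python3 look.py top 130 210 290 390 7 top19; cp pics/top19.png pics/top19c.png; python3 - <<'E'
from h import *
f=load("top19.npz");cv2.imwrite("pics/top19f.png",cv2.resize(f["pixels"][:,:,::-1],None,fx=1.5,fy=1.5))
E
```

```text
(no output)
```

View pics/scene19.png

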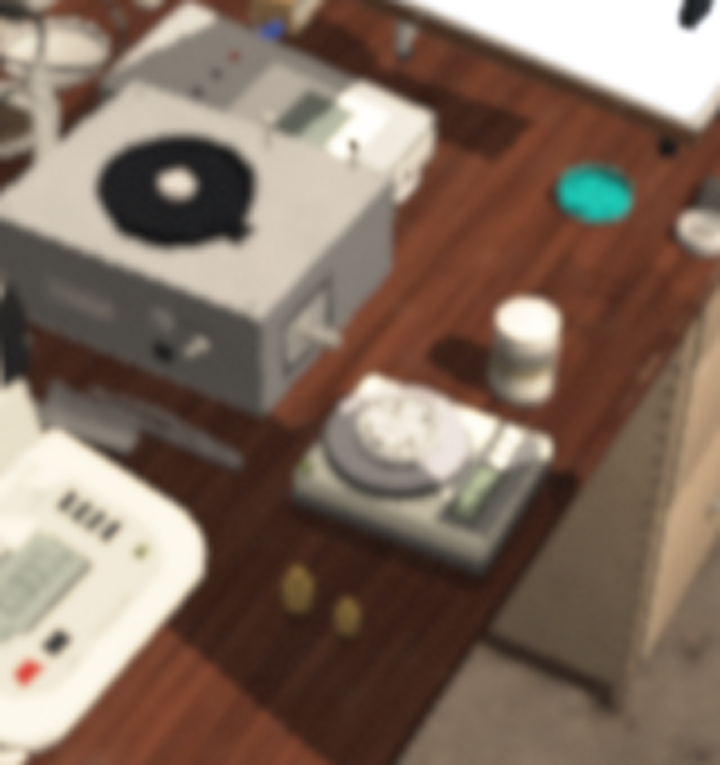

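View pics/top19.png

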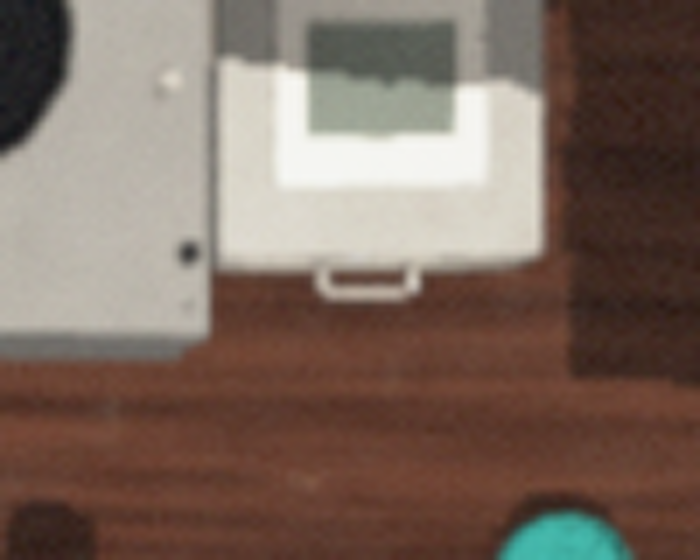

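View pics/top19f.png

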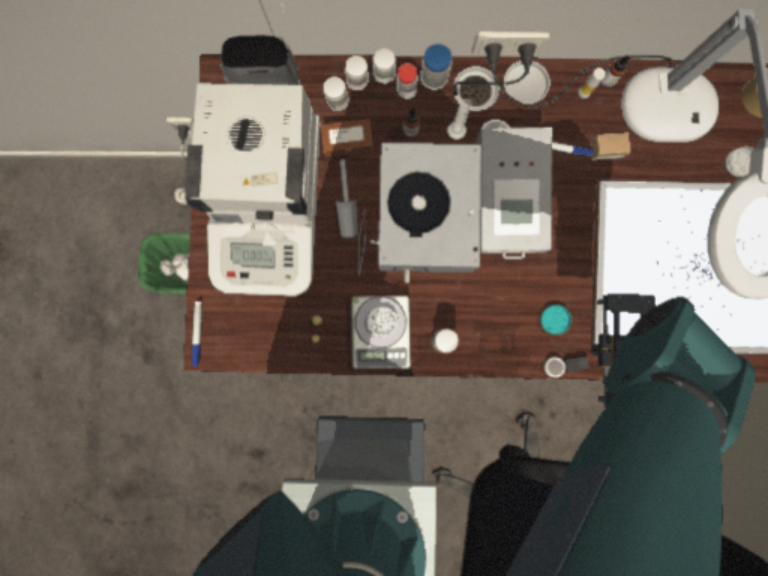

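```bash
python3 - <<'E'
from h import *
a=load("top0.npz");f=load("top19.npz")
print("handle front x",onz(f,[(342.6,130+297/7-.5)],26).round(1),"start",onz(a,[(343.7,200.3)],26).round(1),"housing front",onz(f,[(342.6,130+267/7-.5)],42).round(1))
d=cv2.absdiff(cv2.GaussianBlur(a["pixels"],(0,0),1),cv2.GaussianBlur(f["pixels"],(0,0),1)).max(2)
for n,(x,y) in dict(jar=(297,227),wa=(211,213),wb=(210.6,225),pen=(131,222),turq=(370.6,213),loupe=(378,243)).items():
    g=d[int(y)-9:int(y)+10,int(x)-9:int(x)+10];print(n,int(g.max()),round(float(g.mean()),1))
p=f["pixels"][190:240,230:290,::-1];cv2.imwrite("pics/pan19.png",cv2.resize(p,None,fx=10,fy=10,interpolation=cv2.INTER_CUBIC))
E
```

```text
handle front x [[ 622.5 -312.9   26. ]] start [[ 534.2 -316.3   26. ]] housing front [[ 633.6 -309.    42. ]]
jar 37 20.8
wa 23 10.8
wb 21 10.6
pen 35 20.8
turq 32 26.2
loupe 32 17.9
```

View pics/pan19.png

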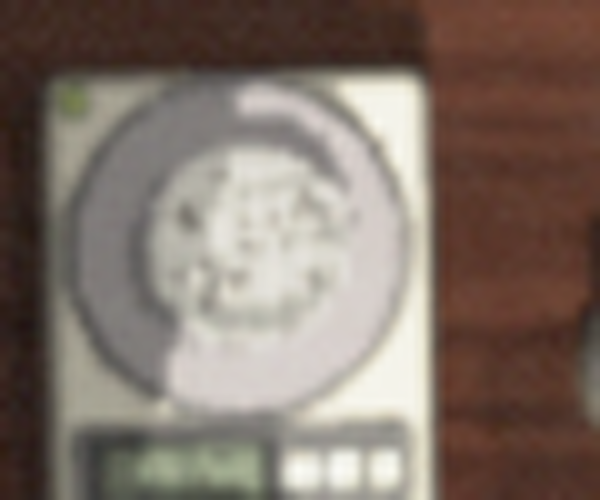

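The pan dish is centred within about 2 mm and the neighbours are unmoved (only shading differences). The drawer front looks flush. With time left I press the handle once more to confirm the end stop.

```bash
python3 plan.py 560 -315 60 0 90 8 ; python3 plan.py 604 -314.5 27 0 90 8|tail -1
```

```text
t 38.35 pos [443.3, -427.7, 184.7] F [-0.6, -0.1, -0.4] open 0.7 j [-46.0, 18.0, 110.0, -0.0, 53.0, -46.0]
rot err deg [-0.17, -0.81, -0.45]
[-0.0, -0.002, -0.001] [15.5, 14.0, 14.8] 26.0
[-0.0, -0.002, -0.001] [15.5, 14.0, 14.7] 26.0
[-0.0, -0.002, -0.001] [15.5, 14.0, 14.7] 26.0
[-0.0, -0.002, -0.001] [15.5, 14.0, 14.7] 26.0
[-0.0, -0.002, -0.001] [15.5, 14.1, 14.7] 26.0
[-0.0, -0.002, -0.001] [15.6, 14.1, 14.7] 26.0
[-0.0, -0.002, -0.001] [15.6, 14.1, 14.6] 26.0
[-0.0, -0.002, -0.001] [15.6, 14.1, 14.6] 26.0
[-0.0, -0.002, -0.001] [19.7, 14.1, 20.1] 32.0
```

Request:
{"api": "jog_arm", "payload": {
  "rows": [
    {"rot":[0,-0.002,-0.001],"travel":[8,10,10],"grip":0},
    {"rot":[0,-0.002,-0.001],"travel":[14,16,16],"grip":0},
    {"rot":[0,-0.002,-0.001],"travel":[18,18,20],"grip":0},
    {"rot":[0,-0.002,-0.001],"travel":[20,20,20],"grip":0},
    {"rot":[0,-0.002,-0.001],"travel":[22,20,18],"grip":0},
    {"rot":[0,-0.002,-0.001],"travel":[24,15,14],"grip":0},
    {"rot":[0,-0.001,-0.001],"travel":[22,8,8],"grip":0},
    {"rot":[0,-0.001,0],"travel":[12,3,3],"grip":0}
  ]
}}

```text
time_s: 39.15
tool_pos: [552.7, -294.6, 28.7]
tcp_rot: [[-0.009, -0.003, 1.0], [0.008, 1.0, 0.003], [-1.0, 0.008, -0.009]]
contact_force: [-0.8, 0.5, -0.4]
opening: 0.3
```

```bash
python3 plan.py 604 -314.5 27 0 90 8
```

```text
t 39.15 pos [552.7, -294.6, 28.7] F [-0.8, 0.5, -0.4] open 0.3 j [-30.0, 32.0, 110.0, 0.0, 39.0, -31.0]
rot err deg [0.15, -0.52, -0.48]
[0.0, -0.001, -0.001] [0.1, -2.5, 6.4] 7.0
[0.0, -0.001, -0.001] [0.1, -2.5, 6.4] 7.0
[0.0, -0.001, -0.001] [0.1, -2.5, 6.4] 7.0
[0.0, -0.001, -0.001] [0.2, -2.5, 6.4] 7.0
[0.0, -0.001, -0.001] [0.2, -2.5, 6.4] 7.0
[0.0, -0.001, -0.001] [0.2, -2.5, 6.4] 7.0
[0.0, -0.001, -0.001] [0.2, -2.5, 6.4] 7.0
[0.0, -0.001, -0.001] [0.2, -2.5, 6.4] 7.0
```

Request:
{"api": "jog_arm", "payload": {
  "rows": [
    {"rot":[0,-0.001,-0.001],"travel":[0,-5,3],"grip":0},
    {"rot":[0,-0.001,-0.001],"travel":[0,-5,6],"grip":0},
    {"rot":[0,-0.001,-0.001],"travel":[0,-4,9],"grip":0},
    {"rot":[0,-0.001,-0.001],"travel":[0,-3,10],"grip":0},
    {"rot":[0,-0.001,-0.001],"travel":[0,-2,9],"grip":0},
    {"rot":[0,-0.001,-0.001],"travel":[0,-1,6],"grip":0},
    {"rot":[0,-0.001,-0.001],"travel":[0,0,4],"grip":0},
    {"rot":[0,0,0],"travel":[0,0,2],"grip":0}
  ]
}}

```text
time_s: 39.95
tool_pos: [606.0, -315.6, 28.9]
tcp_rot: [[-0.001, -0.003, 1.0], [0.001, 1.0, 0.003], [-1.0, 0.001, -0.001]]
contact_force: [-0.9, -0.7, -0.3]
opening: 1.0
```

Request:
{"api": "jog_arm", "payload": {
  "rows": [
    {"rot":[0,0,0],"travel":[0,0,1],"grip":0},
    {"rot":[0,0,0],"travel":[0,0,1],"grip":0},
    {"rot":[0,0,0],"travel":[0,0,1],"grip":0},
    {"rot":[0,0,0],"travel":[0,0,1],"grip":0},
    {"rot":[0,0,0],"travel":[0,0,1],"grip":0},
    {"rot":[0,0,0],"travel":[0,0,1],"grip":0},
    {"rot":[0,0,0],"travel":[0,0,1],"grip":0},
    {"rot":[0,0,0],"travel":[0,0,1],"grip":0}
  ]
}}

```text
time_s: 40.75
tool_pos: [613.6, -315.0, 28.7]
tcp_rot: [[-0.003, -0.003, 1.0], [0.001, 1.0, 0.003], [-1.0, 0.001, -0.003]]
contact_force: [-5.3, -0.6, 2.1]
opening: 0.6
```

Same stop at x=613.6. One slightly firmer press, then retreat.

Request:
{"api": "jog_arm", "payload": {
  "rows": [
    {"rot":[0,0,0],"travel":[0,0,1.5],"grip":0},
    {"rot":[0,0,0],"travel":[0,0,1.5],"grip":0},
    {"rot":[0,0,0],"travel":[0,0,1.5],"grip":0},
    {"rot":[0,0,0],"travel":[0,0,1.5],"grip":0},
    {"rot":[0,0,0],"travel":[0,0,1.5],"grip":0},
    {"rot":[0,0,0],"travel":[0,0,1.5],"grip":0},
    {"rot":[0,0,0],"travel":[0,0,1.5],"grip":0},
    {"rot":[0,0,0],"travel":[0,0,1.5],"grip":0}
  ]
}}

```text
time_s: 41.55
tool_pos: [613.9, -315.0, 28.3]
tcp_rot: [[-0.029, -0.006, 1.0], [0.008, 1.0, 0.006], [-1.0, 0.008, -0.029]]
contact_force: [-12.6, -1.5, 10.5]
opening: 0.1
```

Request:
{"api": "jog_arm", "payload": {
  "rows": [
    {"rot":[0,0,0],"travel":[0,0,-1],"grip":0},
    {"rot":[0,0,0],"travel":[0,0,-2],"grip":0},
    {"rot":[0,0,0],"travel":[0,0,-4],"grip":0},
    {"rot":[0,0,0],"travel":[0,0,-8],"grip":0},
    {"rot":[0,0,0],"travel":[0,0,-15],"grip":0},
    {"rot":[0,0,0],"travel":[-5,0,-20],"grip":0},
    {"rot":[0,0,0],"travel":[-10,0,-20],"grip":0},
    {"rot":[0,0,0],"travel":[-15,0,-20],"grip":0}
  ]
}}

```text
time_s: 42.35
tool_pos: [518.5, -314.6, 59.6]
tcp_rot: [[-0.031, -0.007, 0.999], [0.009, 1.0, 0.007], [-0.999, 0.009, -0.031]]
contact_force: [-0.3, 0.0, 0.3]
opening: 0.6
```

Request:
{"api": "jog_arm", "payload": {
  "rows": [
    {"rot":[0,0,0],"travel":[-20,0,-15],"grip":0},
    {"rot":[0,0,0],"travel":[-25,0,-10],"grip":0},
    {"rot":[0,0,0],"travel":[-30,-10,-10],"grip":0},
    {"rot":[0,0,0],"travel":[-30,-25,-10],"grip":0},
    {"rot":[0,0,0],"travel":[-25,-30,-8],"grip":0},
    {"rot":[0,0,0],"travel":[-15,-25,-4],"grip":0},
    {"rot":[0,0,0],"travel":[-8,-15,0],"grip":0},
    {"rot":[0,0,0],"travel":[0,-5,0],"grip":0}
  ]
}}

```text
time_s: 43.15
tool_pos: [453.7, -427.1, 219.1]
tcp_rot: [[-0.034, -0.005, 0.999], [0.01, 1.0, 0.006], [-0.999, 0.01, -0.034]]
contact_force: [0.4, -0.3, -0.1]
opening: 0.4
```

```bash
python3 look.py scene 110 200 230 350 6 scene20;python3 look.py top 130 240 230 390 4.8 top20
```

```text
(no output)
```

View pics/scene20.png

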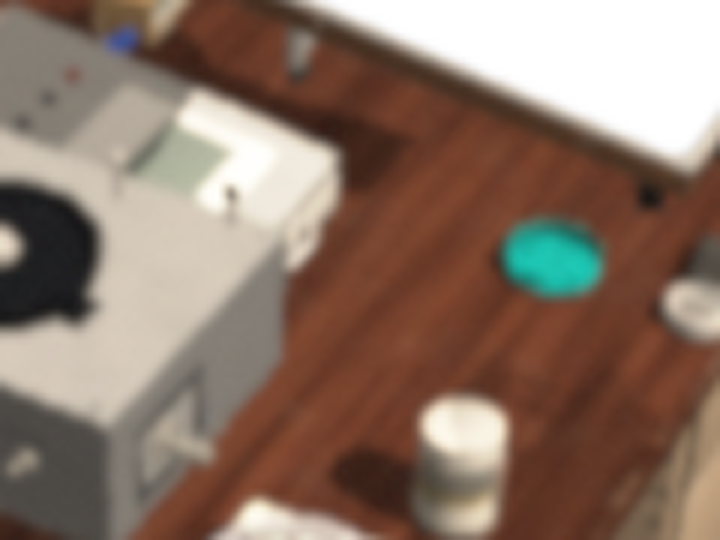

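View pics/top20.png

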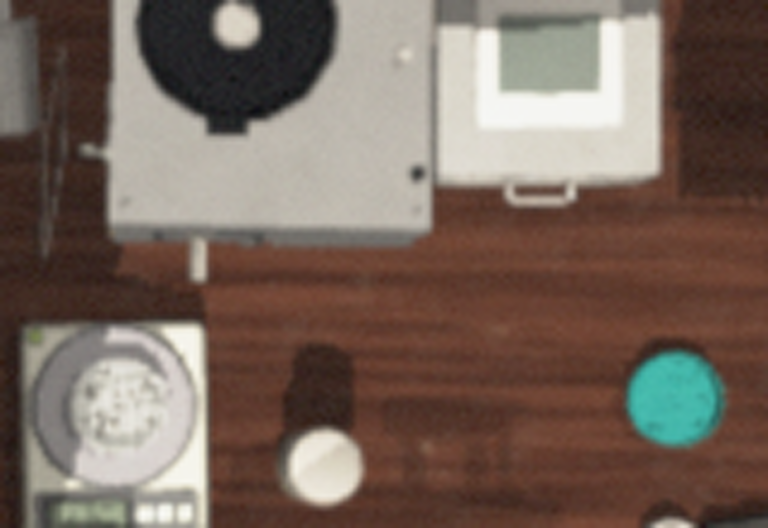

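The drawer is flush: only the handle shows, at (540,192) of the top crop. It held the same stop at 12 N, the dish is on the pan and the gripper is clear, so I hand in.

```bash
python3 -c "
from workcell import bot
print(bot.finish_job())"
```

```text
the job is handed in; nothing more can be done
None
```

The job is done and handed in at about 43 s of the 62 s allowed.

- **Seed dish:** I lifted it out of the drawer with the tool tilted 35° to clear the counter, kept it level, and lowered it slowly onto the balance pan. The last top view shows it about 2 mm from the pan centre.
- **Empty dish:** I set it flat on the drawer floor and saw it flat in both views before closing. I could not see it once the drawer was shut.
- **Drawer:** I pushed it in by the handle at about 30 mm/s or slower. It stopped at TCP x ≈ 613.5 mm with 7 N, and a second, firmer press (about 12 N) stopped at the same place. The handle had moved about 88 mm and the front looks flush. My picture measurement of "flush" is only good to 2–3 mm, so the repeated stop is the stronger evidence that it is home.
- **Other things on the desk:** The jar and turquoise dish look unmoved in the last views, and the weights and pen in an earlier one. The before/after image comparison also picked up changed shading, so it was not a strict check.

Two readings did not quite agree. The gripper opening read 58–59 mm on the 60 mm dishes, though they stayed held. The touch-down forces on the pan and the drawer floor were close to sensor noise, so I judged contact by height as well.

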